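Clear the chipping plate and tamp the sample vial

TASK

Finish off the rock sample: with the scraper, and without fingering the chips, push all four stone chips off the steel plate into its tray, and stand the scraper back upright on its mat, roughly central. After the chips are cleared, take the rod with the plain cylindrical handle from the stand and push it fully home, collar on the rim, into the narrow vial so that it drives the rubber plug down, and leave it there. Leave the other rods and everything else in place.

Things in the scene. Friction and masses are not known exactly. Their poses are not given: they have to be found in the camera images.
- station: Fixed steel plate with a grey catch tray joined to it. Origin on the bench under the plate's centre; z up, x points to the tray. Plate top 40 mm above the bench, from x -85 to +85 mm; lips 12 mm high along both sides (inner faces at y -65 and +65 mm) and the rear (inner face at x -77 mm); the edge at x +85 mm is open and drops into the tray.
- tray_mid (a point): Centre of the tray's inner floor (station x +127 mm, 6 mm above the bench), axes as the station's. Tray inside: x -42 to +42 mm, y -70 to +70 mm from here; side walls 30 mm and far wall 36 mm above the bench.
- chip0: One of four loose brown-grey stone chips, about 18 x 15 x 12 mm, about 11 g, on the plate, at start always between x = -24 and +59 mm and y = -44 and +44 mm of the station. Origin at the centre of its underside.
- chip1: One of four loose brown-grey stone chips, about 18 x 15 x 12 mm, about 11 g, on the plate, at start always between x = -24 and +59 mm and y = -44 and +44 mm of the station. Origin at the centre of its underside.
- chip2: One of four loose brown-grey stone chips, about 18 x 15 x 12 mm, about 11 g, on the plate, at start always between x = -24 and +59 mm and y = -44 and +44 mm of the station. Origin at the centre of its underside.
- chip3: One of four loose brown-grey stone chips, about 18 x 15 x 12 mm, about 11 g, on the plate, at start always between x = -24 and +59 mm and y = -44 and +44 mm of the station. Origin at the centre of its underside.
- scraper: Scraper block standing on its blade: foot 116 mm long (along its y) x 22 mm thick (along its x) x 32 mm high with a rubber edge below, and on top of it a wooden grip 60 mm (y) x 20 mm (x) from 32 to 78 mm up. 0.11 to 0.23 kg. Origin at the centre of the underside, z up; symmetrical front to back.
- mat: Thin black rubber mat on which the scraper stands at the start, 80 mm (x) x 150 mm (y) x 4 mm, fixed. Origin on the bench under its centre; the scraper stands along its y.
- ram: Tamping rod, plain cylindrical black handle, standing loosely in the rod stand: steel shank 7 mm diameter, 70 mm long; above it a steel collar 22 mm diameter, 5 mm thick; above that the handle, 16 mm diameter, 42 mm long; 117 mm overall, 35 to 70 g. Origin at the tip (bottom end), z along the rod to the handle. In the stand its tip is 10 mm above the bench.
- ram_shoulder (a point): On the rod's axis, underside of its collar, 70 mm above the tip; this face comes to rest on the vial's rim.
- stand: White block 50 mm (x) x 150 mm (y) x 55 mm high, fixed, with three round holes 10 mm wide, 45 mm deep, at y = -45, 0 and +45 mm along its centre line, for the three rods (which hole holds which rod varies). Origin on the bench under its centre.
- ball_rod: Other rod in the stand, to be left alone: same shank, a ball handle 24 mm in diameter, top 104 mm above its tip. Origin at the tip.
- tee_rod: Other rod in the stand, to be left alone: same shank, a cross bar 40 mm long along its x and 10 mm thick on top, 105 mm above its tip. Origin at the tip.
- rack: White open rack 50 mm (x) x 150 mm (y) x 36 mm high, fixed, holding three vials 48 mm apart along y (which place holds which varies). Origin on the bench under its centre.
- vial: The thick-walled narrow glass vial, fixed in the rack: outside 22 mm diameter, bore about 10.6 mm, the lip flaring in the top 7 mm to 26 mm outside and about 15 mm inside; 90 mm high. Origin at the centre of its underside, 8 mm above the bench; z up.
- vial_mouth (a point): Centre of the narrow vial's mouth, level with its rim, 98 mm above the bench.
- plug (a joint): Black rubber plug sliding in the narrow vial's bore with about 4 N of friction; metres pushed down. At 0 its top is 25 mm below the rim; starts at 0 to 0.012; about 0.045 when the tamping rod's collar is on the rim (limit 0.048). It stays where it is left.
- wide_vial: Wide thin-walled empty vial in the rack, 29 mm diameter, 85 mm high; not the one to use. Origin at the centre of its underside.
- capped_vial: Closed vial with a white cap in the rack, 28 mm diameter, 94 mm high; not the one to use. Origin at the centre of its underside.
- bottle: Amber bottle, 48 mm diameter, 105 mm high, bystander. Origin under its centre.
- beaker: Small glass beaker, 60 mm diameter, 75 mm high, bystander. Origin under its centre.
- dish: Covered flat glass dish, 90 mm diameter, 17 mm high, bystander. Origin under its centre.
- slide_box: Grey slide box, 50 x 85 x 30 mm, bystander. Origin under its centre.
There are look-alikes about, which are no part of the job. Of the things that look like the mat, take the one that is nearest to the robot's base at the start.

How it is judged:
On the way, in this order (a step that is already met when the one before it is completed fails the run):
1. all four chips lie in the catch tray (x of chip0 in the frame of tray_mid between -0.044 and 0.044 m and y of chip0 in the frame of tray_mid between -0.072 and 0.072 m and z of each of chip0, chip1, chip2, chip3 in the frame of tray_mid below 0.03 m and x of chip1 in the frame of tray_mid between -0.044 and 0.044 m and y of chip1 in the frame of tray_mid between -0.072 and 0.072 m and x of chip2 in the frame of tray_mid between -0.044 and 0.044 m and y of chip2 in the frame of tray_mid between -0.072 and 0.072 m and x of chip3 in the frame of tray_mid between -0.044 and 0.044 m and y of chip3 in the frame of tray_mid between -0.072 and 0.072 m), for 0.2 s.
2. the tamping rod is fully home in the narrow vial (horizontal distance between ram_shoulder and vial_mouth below 0.004 m and z of ram_shoulder in the frame of vial_mouth below 0.003 m and angle between ram's own z axis and vertical below 0.08 rad and value of joint plug above 0.04 m), for 0.2 s.
At the end, for the whole second after the job is handed in: All chips in the tray; tamping rod in the narrow vial, collar within 3 mm of the rim, 4 mm of its axis, tilt under 0.08 rad, plug down 40 mm or more; scraper upright (0.1 rad) on its mat, centre within 35 mm (mat x) and 45 mm (mat y) of the mat's centre; all at rest (all of step 1 and all of step 2 and x of scraper in the frame of mat between -0.035 and 0.035 m and y of scraper in the frame of mat between -0.045 and 0.045 m and z of scraper in the frame of mat between 0 and 0.01 m and angle between scraper's own z axis and vertical below 0.1 rad and linear speed of each of scraper, ram, chip0, chip1, chip2, chip3 below 0.02 m/s); the robot touches nothing.
It fails at once if the fingers touch a chip (contact force between the fingers and chip0 above 0.5 N or contact force between the fingers and chip1 above 0.5 N or contact force between the fingers and chip2 above 0.5 N or contact force between the fingers and chip3 above 0.5 N).
It fails at once if a bystander or another rod is moved by more than 25 mm or tipped (distance of any of bottle, beaker, dish, slide_box, ball_rod, tee_rod from where it was at the start of the episode above 0.025 m or angle between any of bottle, beaker, dish, slide_box, ball_rod, tee_rod's own z axis and vertical above 0.35 rad).
It also fails if it takes over 66 s, if anything falls off the work surface, if the arm or the gripper's body presses on something with over 40 N, if the wrist force passes 120 N, or if a joint passes its speed limit or range.

ROBOT

A 7-joint arm with a two-finger parallel gripper is mounted at the origin on the work surface. World frame = base frame: x ahead of the robot, y to its left, z up, the work surface at z = 0. Lengths are in m, angles in rad, forces in N, time in s.
With the tool pointing down it reaches from about 0.425 to 0.925 m from the base axis. Payload 6.8 kg.
Tool frame: the origin (TCP) lies between the finger pads; the fingertips stand r.tip_extent ahead of it and the grasp point (between the pads) lies 5 mm behind it (r.tip_extent is the distance from the TCP to the fingertips, in m); y points along the fingers, x is the direction in which the jaws open and shut, and the axes are right-handed (so a half turn about y gives the same grasp; the last joint's range is limited). The gripper opens to 85 mm and grips with 20 to 120 N. Pads are 22 mm wide; open, the fingers measure 114 mm over their backs; the gripper's body (76 mm by 85 mm) begins 54 mm behind the grasp point. The pads swing forward as they close: fully open they stand 13 mm farther back than shut.
Start: joints at [1.204, 0.477, 0.022, 1.555, -0.011, 1.109, -0.083], TCP at [0.173, -0.653, 0.213] pointing down, gripper open.
Joint ranges: [-2.96, 2.96], [-0.34, 2.1], [-1.41, 1.46], [0.24, 2.44], [-1.37, 4.51], [0.17, 1.92], [-2.96, 2.96]. Speed limits (rad/s): [2.39, 2.39, 3.14, 3.14, 3.14, 3.14, 3.14].

INTERFACE

Orientations are given as a rotation vector (axis times angle).
In Python, from bench import r gives the robot as it stands.
- The arm moves only by the tool send_rows, never from a script. Its argument "plan" is a list of rows, each a list of 5 numbers: the shift along the tool's x, y, z in cm, then the turn about the tool's y in degrees, then the opening, from 0 (shut) to 1 (fully open). In form: [[dx, dy, dz, spin, grip], ...]. A call has 1 to 12 rows; each row shifts and turns the commanded pose from where the row before left it, along the tool's axes as they then stand; what a row does not reach is not made up. A row lasts 1/8 s, in which the tool goes at most 62.5 mm and 10.7 degrees, less where a joint would pass 70% of its speed; a pose out of reach is approached as far as the arm can. A call is refused whole if a number of a shift passes 6.25 or a number of a turn 10.7, either way. A call with a gripper value outside its range is refused whole. The fingers move at their own pace and stop on an object; "force" is the grip in N (left out, the last holds). Time passes only in rows, so rows that do not move let the fingers close. It gives the time, the measured TCP pose, the force and the opening at its end, in the units of the state.
- r.get_obs(): the state, without advancing time (a new reading comes with each control period).
- r.grab_frame(name): name is "side" or "top" or "wrist"; returns a dict with "image" (384x512x3 uint8, red, green, blue), "camera_matrix" (3x3 intrinsics, pixels), "cam_to_world" (4x4, takes a point from camera to world coordinates). Camera axes: x right, y down, z forward; pixel columns grow to the right and rows downward; lengths in m; the calibration is good to about 2 mm. The wrist camera is an equidistant fisheye: a pixel r from the principal point sees the ray r / f radians off the axis. A picture is of the moment at which its call begins. There is no depth.
- r.hand_in(): hands the job in, once; it reports no verdict.
Trained networks look in the newest picture that a camera, given by its name, has taken for a name from the list of things; names that differ only in an ending like _2 or _b are one class to them, and where a whole thing is asked for, a point or a joint stands for the part that bears it (a point fixed in the world has none). Each returns a list of dicts, best first, with "p" (0 to 1); they miss things now and then, are a little off and sometimes report something else, mostly with a low value. They report only what shows in the picture. A call takes as long as a camera call. They do not tell look-alikes from the thing itself.
- r.recognise(camera, target): "rect" ([left, top, right, bottom] in pixels, round what is visible of it).
The state is a dict: "clock": time; "joints": joint angles; "qvel": joint speeds; "tau": joint torques, N m; "tcp_pos": TCP position; "orientation": TCP orientation; "contact_force": force on the tool from outside, world axes, zero at the start; "moment": the same for the moment, N m; "grip_width": finger opening in m.
Only numpy, scipy, OpenCV 4.12 (cv2) and the standard library are available. Lean on these libraries where they do the work, as an engineer would, in place of code of your own. Each camera call takes 0.05 s, during which the arm holds its last target.

## Working session

There is one attempt and no reset: what is moved stays moved. The work goes in short steps, Python scripts to look and compute and a tool call to move; the robot and the scene stay as the last step left them, time stands still between calls to the robot, and variables do not carry over. Pictures are saved under pics/ and viewed, and the job is handed in when it is done.

Besides the shell and the picture viewer there is one more tool, called after "Emit:" as name([rows], argument=value, ...), one row to a line, values as JSON. send_rows: Moves the arm, as the interface text tells. Its arguments: {"type":"object","properties":{"plan":{"type":"array","items":{"type":"array","items":{"type":"number"}}},"force":{"type":"number"}},"required":["plan"]}

```bash
ls; mkdir -p pics; python3 - <<'E'
from bench import r
import cv2,numpy as np
o=r.get_obs();print(o, r.tip_extent)
for n in ["side","top","wrist"]:
    f=r.grab_frame(n);cv2.imwrite(f"pics/{n}0.png",f["image"][:,:,::-1]);print(n,f["camera_matrix"],f["cam_to_world"].round(4))
    for t in ["station","chip0","scraper","mat","ram","stand","ball_rod","tee_rod","rack","vial","wide_vial","capped_vial","bottle","beaker","dish","slide_box"]:
        print(n,t,[(np.round(d["rect"]).tolist(),round(d["p"],2)) for d in r.recognise(n,t)])
E
```

```text
pics
{'clock': 0.0, 'joints': array([ 1.20384434,  0.47782658,  0.02235874,  1.55648149, -0.01148553,
        1.10926303, -0.08311398]), 'qvel': array([ 0.00010763,  0.00033763, -0.00171346, -0.00137212,  0.00044222,
        0.00058604,  0.00078824]), 'tau': array([ 4.98897589e-04, -5.96445322e+01,  1.60808779e+00, -2.81204438e+01,
        1.24809542e-02,  9.42626910e-03,  3.84603309e-07]), 'tcp_pos': array([ 0.17258506, -0.65191012,  0.21169567]), 'orientation': array([-1.31956699,  1.01757336, -1.01497694]), 'contact_force': array([-0.53085548, -0.57978519,  0.23235869]), 'moment': array([-0.03397158, -0.02771688,  0.02361464]), 'grip_width': 0.0851423319009656} 0.014
side [[419.25707402   0.         253.21842905]
 [  0.         419.25707402 179.30690448]
 [  0.           0.           1.        ]] [[ 0.9935 -0.067   0.0925  0.4027]
 [-0.1135 -0.6718  0.732  -0.7604]
 [ 0.0131 -0.7377 -0.675   0.9023]
 [ 0.      0.      0.      1.    ]]
side station [([246.0, 202.0, 352.0, 267.0], 0.9)]
side chip0 [([274.0, 220.0, 276.0, 228.0], 0.58), ([283.0, 235.0, 291.0, 241.0], 0.53), ([289.0, 
[... 2262 characters left out ...]
([350.0, 238.0, 379.0, 262.0], 0.67)]
top slide_box [([219.0, 239.0, 251.0, 268.0], 0.81)]
wrist [[297.31863964   0.         251.9218146 ]
 [  0.         297.31863964 196.16712096]
 [  0.           0.           1.        ]] [[ 2.553e-01 -9.215e-01 -2.927e-01  2.488e-01]
 [-9.669e-01 -2.436e-01 -7.640e-02 -6.331e-01]
 [-9.000e-04  3.025e-01 -9.531e-01  3.727e-01]
 [ 0.000e+00  0.000e+00  0.000e+00  1.000e+00]]
wrist station []
wrist chip0 []
wrist scraper []
wrist mat []
wrist ram []
wrist stand []
wrist ball_rod []
wrist tee_rod []
wrist rack []
wrist vial []
wrist wide_vial []
wrist capped_vial []
wrist bottle []
wrist beaker []
wrist dish [([0.0, 2.0, 31.0, 23.0], 0.58)]
wrist slide_box []
```

View pictures.

```bash
python3 - <<'E'
import cv2
for n in ["side","top"]:
    i=cv2.imread(f"pics/{n}0.png")
    c=i[100:370,160:400] if n=="side" else i[110:280,90:420]
    k=600/c.shape[0] if n=="side" else 800/c.shape[1]
    cv2.imwrite(f"pics/{n}0c.png",cv2.resize(c,None,fx=k,fy=k,interpolation=cv2.INTER_CUBIC))
from bench import r
from scipy.spatial.transform import Rotation as R
print(R.from_rotvec(r.get_obs()["orientation"]).as_matrix().round(3))
E
```

```text
[[ 0.256  0.     0.967]
 [-0.967 -0.     0.256]
 [ 0.    -1.     0.   ]]
```

View pics/side0c.png

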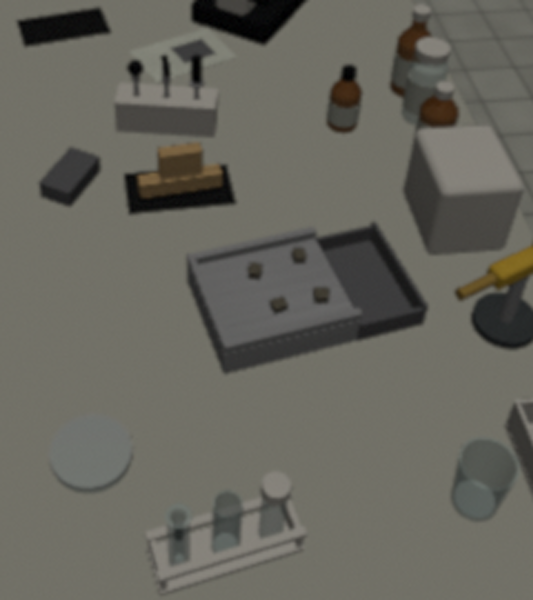

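View pics/top0c.png

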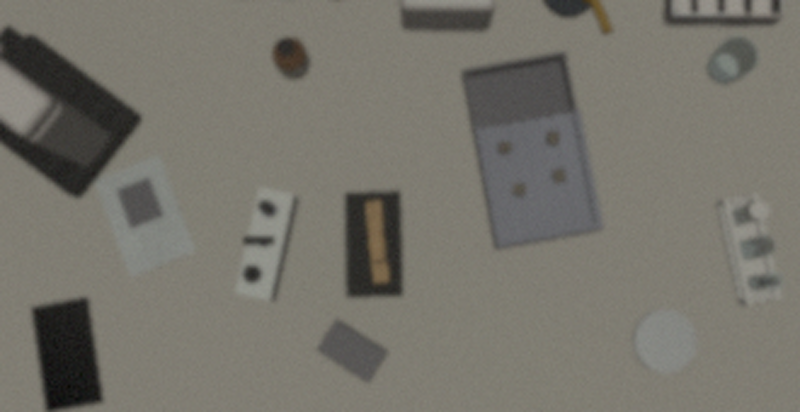

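View pics/side0.png

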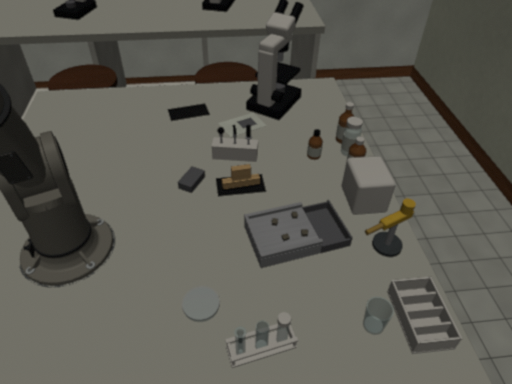

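```bash
cat > h.py <<'E'
import numpy as np,cv2
from scipy.spatial.transform import Rotation as R
from bench import r
def ray(f,u,v,fish):
    K=f["camera_matrix"];a=(u-K[0,2])/K[0,0];b=(v-K[1,2])/K[1,1]
    if fish:
        t=np.hypot(a,b);s=np.sin(t)/t if t>1e-9 else 1
        d=np.array([a*s,b*s,np.cos(t)])
    else: d=np.array([a,b,1.])
    T=f["cam_to_world"];return T[:3,3],T[:3,:3]@d
def at(f,u,v,z,fish=False):
    o,d=ray(f,u,v,fish);return (o+d*(z-o[2])/d[2])[:2]
def proj(f,p,fish=False):
    T=f["cam_to_world"];K=f["camera_matrix"];c=T[:3,:3].T@(np.asarray(p,float)-T[:3,3])
    if fish:
        n=np.hypot(c[0],c[1]);t=np.arctan2(n,c[2]);q=c[:2]/n*t
    else:q=c[:2]/c[2]
    return q*[K[0,0],K[1,1]]+[K[0,2],K[1,2]]
def snap(n,name=None):
    f=r.grab_frame(n)
    if name: cv2.imwrite(f"pics/{name}.png",f["image"][:,:,::-1])
    return f
def st():
    o=r.get_obs();M=R.from_rotvec(o["orientation"]).as_matrix()
    print("t",round(o["clock"],2),"tcp",o["tcp_pos"].round(4),"x",M[:,0].round(3),"y",M[:,1].round(3),"yawx",round(np.degrees(np.arctan2(M[1,0],M[0,0])),2),"F",o["contact_force"].round(1),"w",round(o["grip_width"],4));return o,M
def plan(target,yaw=None):
    "cm shifts in tool axes (before turn), degrees turn about tool y for wanted yaw of tool x (mod 180)"
    o,M=st();d=M.T@(np.asarray(target)-o["tcp_pos"])*100;print("shift tool cm",d.round(2))
    if yaw is not None:
        c=np.degrees(np.arctan2(M[1,0],M[0,0]));e=(yaw-c+90)%180-90
        print("turn about y (tool down => -yaw):",round(-e,2))
E
python3 - <<'E'
from h import *
f=snap("top");g=snap("side")
P={"mat":(244,212,.004),"mat2":(117.5,256,.004),"grip":(246.5,211,.08),"rack":(399,212,.04),"plate c":(314,183,.04)}
for k,(u,v,z) in P.items():print(k,at(f,u,v,z).round(3))
P={"mat":(240,185,.004),"mat2":(188,111,.004),"vialmouth":(241,330,.098),"ram?":(248,127,.127)}
for k,(u,v,z) in P.items():print(k,at(g,u,v,z).round(3))
E
```

```text
mat [0.475 0.2  ]
mat2 [0.319 0.631]
grip [0.474 0.189]
rack [ 0.479 -0.324]
plate c [ 0.575 -0.038]
mat [0.482 0.192]
mat2 [0.32  0.626]
vialmouth [ 0.436 -0.338]
ram? [0.52  0.326]
```

Emit:
send_rows([
  [-3,-1.2,4.2,0,1],
  [-3,-1.2,4.2,0,1],
  [-3,-1.2,4.2,0,1],
  [-3,-1.2,4.2,0,1],
  [-3,-1.2,4.2,0,1],
  [-3,-1.2,4.2,0,1],
  [-3,-1.2,4.2,0,1],
  [-3,-1.2,4.2,0,1],
  [-3,-1.2,3.5,0,1],
  [-2,0,0,0,1],
])

```text
clock: 3.9
tcp_pos: [0.4599, -0.2742, 0.3217]
orientation: [-1.321, 1.01, -1.014]
contact_force: [-0.5, 0.1, -0.4]
grip_width: 0.0857
```

```bash
python3 - <<'E'
from h import *
st();f=snap("wrist","w1")
for p in [(.436,-.338,.098),(.575,-.038,.04),(.48,.195,.004)]:print(proj(f,p,True).round())
E
```

```text
t 3.9 tcp [ 0.4599 -0.2742  0.3217] x [ 0.261 -0.965  0.001] y [ 0.003  0.    -1.   ] yawx -74.87 F [-0.5  0.1 -0.4] w 0.0857
[292. 194.]
[124.  52.]
[23. 92.]
```

View pics/w1.png

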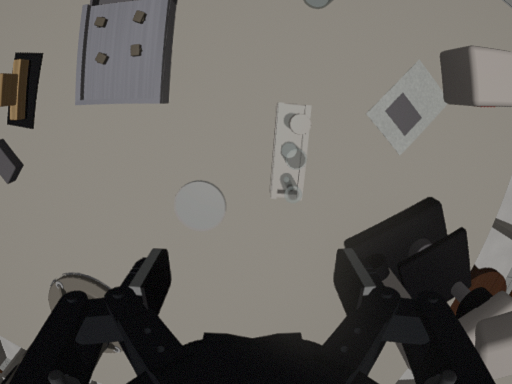

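Emit:
send_rows([
  [-5.6,0,2.2,0,1],
  [-5.6,0,2.2,0,1],
  [-5.6,0,2.2,0,1],
  [-5.6,0,2.2,0,1],
  [-5.6,0,2.2,0,1],
  [-5.6,0,2.2,0,1],
  [0,0,0,0,1],
  [0,0,0,0,1],
])

```text
clock: 4.95
tcp_pos: [0.4987, 0.0795, 0.3203]
orientation: [-1.321, 1.018, -1.018]
contact_force: [0.5, -0.2, -0.2]
grip_width: 0.0855
```

```bash
python3 - <<'E'
from h import *
st();f=snap("wrist","w2")
E
```

```text
t 4.95 tcp [0.4987 0.0795 0.3203] x [ 0.254 -0.967  0.001] y [-0.001 -0.001 -1.   ] yawx -75.27 F [ 0.5 -0.2 -0.2] w 0.0855
```

View pics/w2.png

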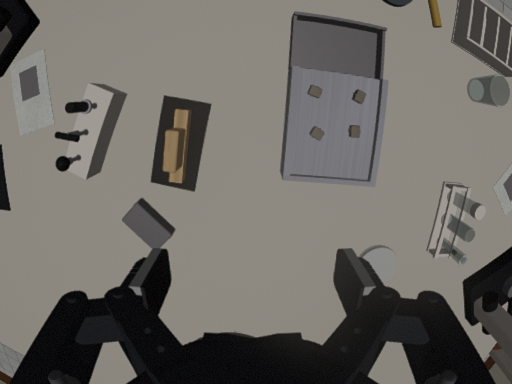

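```bash
python3 - <<'E'
import cv2
i=cv2.imread("pics/w2.png")
def crop(x0,x1,y0,y1,k,n):
    c=cv2.resize(i[y0:y1,x0:x1],None,fx=k,fy=k,interpolation=cv2.INTER_CUBIC)
    c=cv2.convertScaleAbs(c,alpha=1.5,beta=0)
    for x in range(x0-x0%10+10,x1,10):cv2.putText(c,str(x),(int((x-x0)*k),8),0,.3,(0,255,255));cv2.line(c,(int((x-x0)*k),10),(int((x-x0)*k),14),(0,255,255))
    for y in range(y0-y0%10+10,y1,10):cv2.putText(c,str(y),(0,int((y-y0)*k)),0,.3,(0,255,255));cv2.line(c,(20,int((y-y0)*k)),(24,int((y-y0)*k)),(0,255,255))
    cv2.imwrite(f"pics/{n}.png",c)
crop(50,220,80,200,4.7,"w2a");crop(270,400,0,195,3,"w2b")
E
```

```text
(no output)
```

View pics/w2a.png

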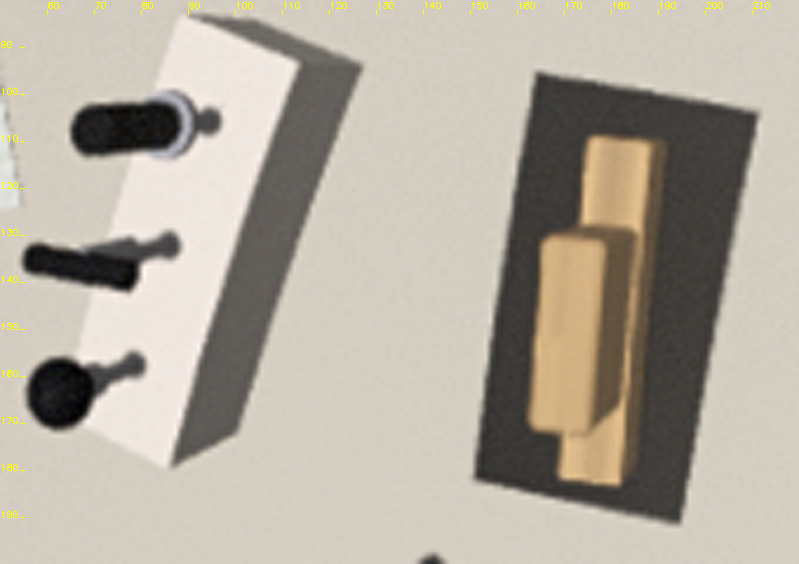

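View pics/w2b.png

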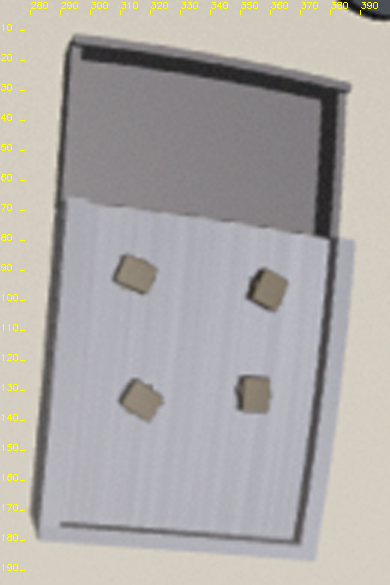

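```bash
python3 - <<'E'
from h import *
f=snap("wrist")
A=lambda u,v,z:at(f,u,v,z,True)
def rect(c,z):
    P=np.array([A(u,v,z) for u,v in c]);print(P.round(4).tolist(),"len",[round(np.linalg.norm(P[i]-P[(i+1)%len(P)]),4) for i in range(len(P))],"c",P.mean(0).round(4),"ang",[round(np.degrees(np.arctan2(*(P[(i+1)%len(P)]-P[i])[::-1])),1) for i in range(len(P))]);return P
print("mat");rect([(164.3,95.3),(211.1,104),(194.9,191.1),(151.1,182.1)],.004)
print("grip");rect([(165.3,130.4),(178.9,131.1),(176,172.3),(163,171.1)],.082)
print("stand");rect([(89.8,83),(113.6,93.4),(86.4,179.4)],.055)
print("ram top",A(70.6,107.9,.127),"hole",A(94,106,.055))
print("rear inner/open edge right z.04");rect([(369.3,181),(380,80)],.04)
print("open edge");rect([(291.3,66.7),(380,80)],.04)
print("rear outer z.052");rect([(283.3,180),(375,186.7)],.052)
print("tray outer far z.036");rect([(295,12),(386.5,29)],.036)
print("chips");[print(A(270+u/3,v/3,.046).round(4)) for u,v in [(136,273),(268,290),(142,400),(254,395)]]
E
```

```text
mat
[[0.5581, 0.2403], [0.5604, 0.1614], [0.4127, 0.1557], [0.4091, 0.2345]] len [np.float64(0.0789), np.float64(0.1478), np.float64(0.0789), np.float64(0.1492)] c [0.4851 0.198 ] ang [np.float64(-88.4), np.float64(-177.8), np.float64(92.6), np.float64(2.2)]
grip
[[0.5139, 0.2051], [0.5171, 0.1859], [0.4595, 0.1783], [0.4566, 0.1973]] len [np.float64(0.0195), np.float64(0.0582), np.float64(0.0192), np.float64(0.0578)] c [0.4868 0.1916] ang [np.float64(-80.5), np.float64(-172.5), np.float64(98.6), np.float64(7.7)]
stand
[[0.5586, 0.3535], [0.5487, 0.307], [0.4033, 0.3352]] len [np.float64(0.0475), np.float64(0.1482), np.float64(0.1564)] c [0.5036 0.3319] ang [np.float64(-102.0), np.float64(169.0), np.float64(6.7)]
ram top [0.52463918 0.33469327] hole [0.52415507 0.33791732]
rear inner/open edge right z.04
[[0.512, -0.1139], [0.6708, -0.0805]] len [np.float64(0.1622), np.float64(0.1622)] c [ 0.5914 -0.0972] ang [np.float64(11.9), np.float64(-168.1)]
open edge
[[0.645, 0.0574], [0.6708, -0.0805]] len [np.float64(0.1403), np.float64(0.1403)] c [ 0.6579 -0.0116] ang [np.float64(-79.4), np.float64(100.6)]
rear outer z.052
[[0.4794, 0.025], [0.5076, -0.1212]] len [np.float64(0.1489), np.float64(0.1489)] c [ 0.4935 -0.0481] ang [np.float64(-79.1), np.float64(100.9)]
tray outer far z.036
[[0.7313, 0.0731], [0.7579, -0.0723]] len [np.float64(0.1478), np.float64(0.1478)] c [7.446e-01 4.000e-04] ang [np.float64(-79.6), np.float64(100.4)]
chips
[0.6196 0.0147]
[ 0.633  -0.0527]
[ 0.56   -0.0056]
[ 0.5796 -0.0612]
```

Emit:
send_rows([
  [-2.8,3,0.4,0,0.5],
  [-2.8,3,0.4,0,0.5],
  [-2.8,3,0.4,0,0.5],
  [-2.8,3,0.4,0,0.5],
  [0,0,0,7.1,0.5],
  [0,0,0,0,0.5],
  [0,0,0,0,0.5],
])

```text
clock: 5.92
tcp_pos: [0.4863, 0.1924, 0.2011]
orientation: [-1.27, 1.109, -1.11]
contact_force: [0.5, 0.5, -0.6]
grip_width: 0.0427
```

```bash
python3 - <<'E'
from h import *
o,M=st();print(r.tip_extent,o["joints"].round(2));f=snap("wrist","w3");plan((.4868,.1916,.058),-82.4)
E
python3 - <<'E'
import cv2
i=cv2.imread("pics/w3.png");cv2.imwrite("pics/w3a.png",cv2.resize(i[80:380,100:400],None,fx=2,fy=2,interpolation=cv2.INTER_CUBIC))
E
```

```text
t 5.92 tcp [0.4863 0.1924 0.2011] x [ 0.134 -0.991  0.   ] y [ 0.001 -0.    -1.   ] yawx -82.28 F [ 0.5  0.5 -0.6] w 0.0427
0.014 [-0.04  0.29 -0.55  1.9   0.18  1.   -2.1 ]
t 5.97 tcp [0.4863 0.1926 0.2011] x [ 0.134 -0.991  0.   ] y [ 0.001 -0.    -1.   ] yawx -82.29 F [ 0.5 -0.3 -0.4] w 0.0428
shift tool cm [ 0.11 14.31  0.03]
turn about y (tool down => -yaw): 0.11
```

View pics/w3a.png

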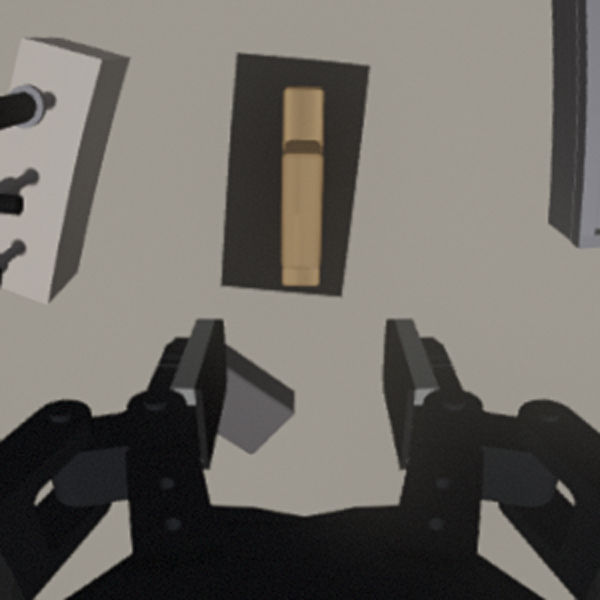

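Emit:
send_rows([
  [0,4.8,0,0,0.5],
  [0,4.8,0,0,0.5],
  [0,3.7,0,0,0.5],
  [0,1,0,0,0.5],
  [0,0,0,0,0.5],
  [0,0,0,0,0],
  [0,0,0,0,0],
  [0,0,0,0,0],
  [0,0,0,0,0],
], force=70)

```text
clock: 7.1
tcp_pos: [0.487, 0.1941, 0.0597]
orientation: [-1.267, 1.108, -1.111]
contact_force: [-0.9, -1.6, 4.9]
grip_width: 0.0171
```

```bash
python3 - <<'E'
from h import *
o,M=st();print(r.tip_extent,o["joints"].round(2))
E
```

```text
t 7.1 tcp [0.487  0.1941 0.0597] x [ 0.134 -0.991 -0.   ] y [ 0.003  0.001 -1.   ] yawx -82.3 F [-0.9 -1.6  4.9] w 0.0171
0.014 [-0.11  0.48 -0.48  2.02  0.33  0.72 -2.23]
```

Emit:
send_rows([
  [0,-1,0,0,0],
  [0,-2,0,0,0],
  [0,-4,0,0,0],
  [0,-3,0,0,0],
  [0,0,0,-8,0],
  [0,0,0,-8,0],
  [0,0,0,0,0],
])

```text
clock: 7.98
tcp_pos: [0.4856, 0.1936, 0.1584]
orientation: [-1.376, 0.9, -0.9]
contact_force: [0.2, 0.8, -2.7]
grip_width: 0.0167
```

```bash
python3 - <<'E'
from h import *
o,M=st();print(r.tip_extent,o["joints"].round(2));snap("wrist","w4")
E
```

```text
t 7.97 tcp [0.4856 0.1936 0.1584] x [ 0.401 -0.916  0.   ] y [ 0.001  0.    -1.   ] yawx -66.35 F [ 0.2  0.8 -2.7] w 0.0167
0.014 [-0.01  0.35 -0.6   1.94  0.25  0.92 -1.88]
```

View pics/w4.png

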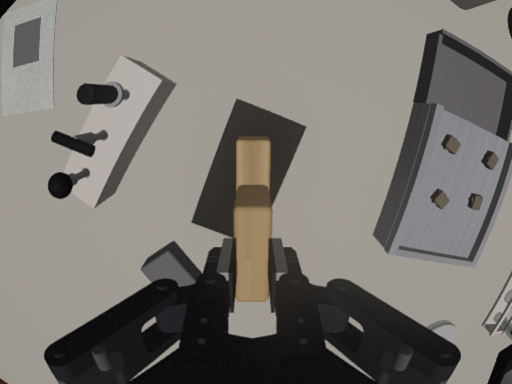

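Emit:
send_rows([
  [0,0,0,-9.7,0],
  [0,0,0,-9.7,0],
  [0,0,0,-9.7,0],
  [0,0,0,-9.7,0],
  [0,0,0,-9.7,0],
  [0,0,0,-9.7,0],
  [0,0,0,-9.7,0],
  [0,0,0,-9.3,0],
  [0,0,-5.9,0,0],
  [0,0,-5.9,0,0],
  [0,0,-5.9,0,0],
  [0,0,-5.9,0,0],
])

```text
clock: 9.52
tcp_pos: [0.5305, -0.04, 0.1581]
orientation: [-1.566, -0.148, 0.147]
contact_force: [1.0, -0.9, -1.9]
grip_width: 0.0167
```

Emit:
send_rows([
  [0,0,0,0,0],
  [0,0,0,0,0],
])

```text
clock: 9.78
tcp_pos: [0.5302, -0.0377, 0.1578]
orientation: [-1.565, -0.148, 0.148]
contact_force: [-0.3, 1.2, -2.2]
grip_width: 0.0174
```

```bash
python3 - <<'E'
from h import *
plan((.5274,-.041,.094),10.9);snap("wrist","w5");snap("side","s5")
import cv2
i=cv2.imread("pics/s5.png");cv2.imwrite("pics/s5a.png",cv2.resize(i[130:290,200:380],None,fx=3.7,fy=3.7,interpolation=cv2.INTER_CUBIC))
E
```

```text
t 9.78 tcp [ 0.5302 -0.0377  0.1578] x [ 0.982  0.187 -0.   ] y [-0.  0. -1.] yawx 10.8 F [-0.3  1.2 -2.2] w 0.0174
shift tool cm [-0.34  6.38 -0.28]
turn about y (tool down => -yaw): -0.1
```

View pics/w5.png

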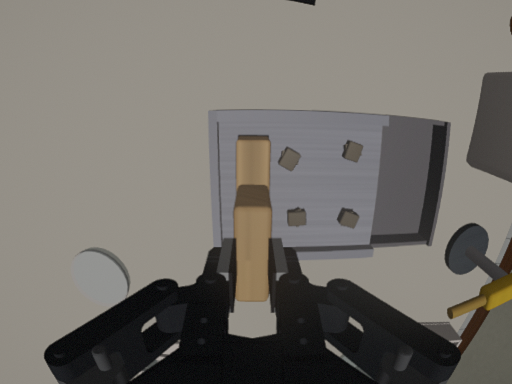

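View pics/s5a.png

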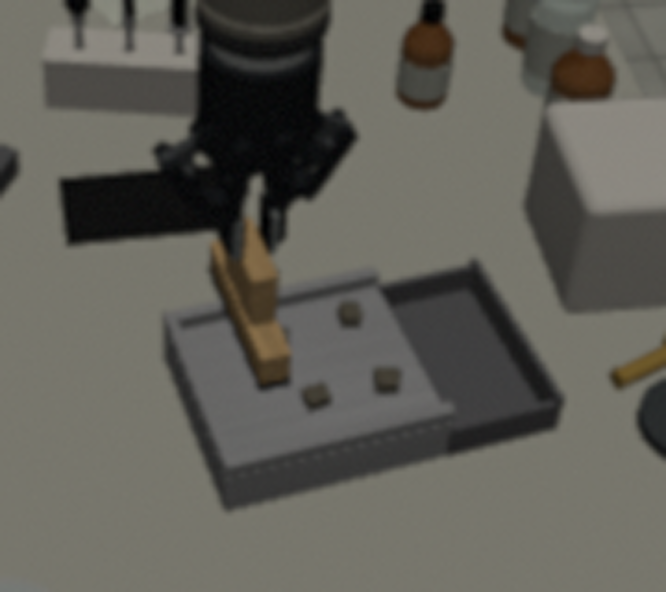

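```bash
python3 - <<'E'
import cv2
i=cv2.imread("pics/w5.png")
c=cv2.convertScaleAbs(cv2.resize(i[95:275,195:460],None,fx=3,fy=3,interpolation=cv2.INTER_CUBIC),alpha=1.6)
cv2.imwrite("pics/w5a.png",c)
E
```

```text
(no output)
```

View pics/w5a.png

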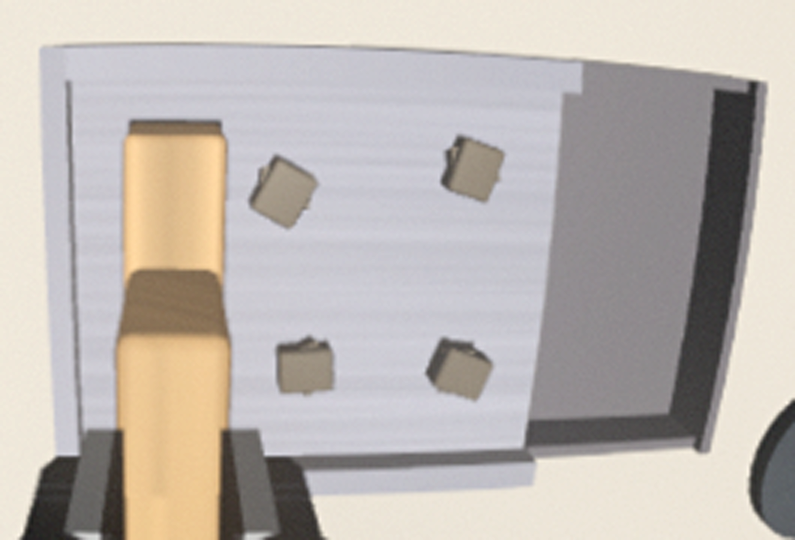

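```bash
python3 - <<'E'
from h import *
f=snap("wrist")
c,s=np.cos(np.radians(10.9)),np.sin(np.radians(10.9));Rm=np.array([[c,s],[-s,c]])
S=lambda u,v,z:(Rm@(at(f,u,v,z,True)-[.5765,-.0315])*1000).round(1)
print("foot far top",S(253.7,140,.134),"bot",S(253.7,135,.102),"exp tcp", (Rm@(np.array([.5302,-.0377])-[.5765,-.0315])*1000).round(1))
print("near lip foot",S(331.7,246.7,.04),"far lip in top corner",S(389,126,.052))
print("open edge",S(382.3,126.7,.04),S(370.3,245,.04))
for z in(.04,.052):print("rear",S(195+68/3,95+80/3,z),S(195+80/3,95+450/3,z))
print("chips",[S(195+a/3,95+b/3,.052) for a,b in[(284,190),(476,167),(305,367),(460,372)]])
E
```

```text
foot far top [-44.4  59.3] bot [-44.2  59.1] exp tcp [-46.6   2.7]
near lip foot [ 40.6 -64. ] far lip in top corner [85.5 67.1]
open edge [83.8 65.3] [ 86.1 -63.7]
rear [-77.2  65.6] [-76.9 -60.8]
rear [-75.9  66.3] [-75.6 -54.6]
chips [array([-10.9,  33. ]), array([50.1, 41.6]), array([ -1.9, -24.7]), array([ 51.2, -27.1])]
```

Emit:
send_rows([
  [0,3,0,0,0],
  [0,2.2,0,0,0],
  [0,0.6,0,0,0],
  [0,0,0,0,0],
  [0,0.3,0,0,0],
  [0,0,0,0,0],
])

```text
clock: 10.68
tcp_pos: [0.5307, -0.038, 0.0972]
orientation: [-1.566, -0.15, 0.149]
contact_force: [0.6, -0.7, -2.4]
grip_width: 0.0167
```

```bash
python3 - <<'E'
from h import *
st()
E
```

```text
t 10.68 tcp [ 0.5307 -0.038   0.0972] x [0.982 0.189 0.001] y [ 0.001 -0.    -1.   ] yawx 10.92 F [ 0.6 -0.7 -2.4] w 0.0167
```

Emit:
send_rows([
  [0,0.2,0,0,0],
  [0,0.1,0,0,0],
  [0,0,0,0,0],
])

```text
clock: 11.05
tcp_pos: [0.5316, -0.0381, 0.0957]
orientation: [-1.567, -0.151, 0.148]
contact_force: [-3.7, -1.1, 12.9]
grip_width: 0.0169
```

Emit:
send_rows([
  [0,-0.1,0,0,0],
  [1.0,0,0,0,0],
  [1.2,0,0,0,0],
  [1.2,0,0,0,0],
  [1.2,0,0,0,0],
  [1.2,0,0,0,0],
  [1.2,0,0,0,0],
  [0,0,0,0,0],
])

```text
clock: 12.05
tcp_pos: [0.5998, -0.0243, 0.0944]
orientation: [-1.565, -0.15, 0.15]
contact_force: [0.4, 0.3, 1.0]
grip_width: 0.0002
```

```bash
python3 - <<'E'
from h import *
st();f=snap("wrist","w6")
E
```

```text
t 12.05 tcp [ 0.5998 -0.0243  0.0944] x [0.982 0.19  0.   ] y [ 0.     0.001 -1.   ] yawx 10.93 F [0.4 0.3 1. ] w 0.0002
```

View pics/w6.png

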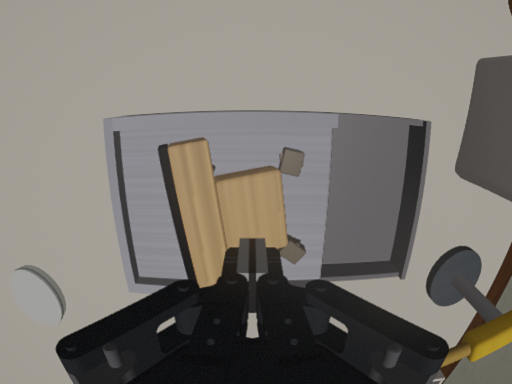

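Emit:
send_rows([
  [0,-5,0,0,0.3],
  [-3,-5,-4,0,0.5],
  [-3,-2,-4,0,0.5],
  [-2,0,0,0,0.5],
  [0,0,0,0,0.5],
])

```text
clock: 12.72
tcp_pos: [0.5366, -0.1144, 0.2089]
orientation: [-1.567, -0.147, 0.149]
contact_force: [-0.2, 0.2, 1.3]
grip_width: 0.0426
```

```bash
python3 - <<'E'
from h import *
st();f=snap("wrist","w7");g=snap("side","s7")
i=cv2.imread("pics/s7.png");cv2.imwrite("pics/s7a.png",cv2.convertScaleAbs(cv2.resize(i[180:280,230:370],None,fx=5,fy=5,interpolation=cv2.INTER_CUBIC),alpha=1.6))
E
```

```text
t 12.72 tcp [ 0.5366 -0.1144  0.2089] x [ 0.982  0.188 -0.001] y [-0.001 -0.001 -1.   ] yawx 10.81 F [-0.2  0.2  1.3] w 0.0426
```

View pics/w7.png

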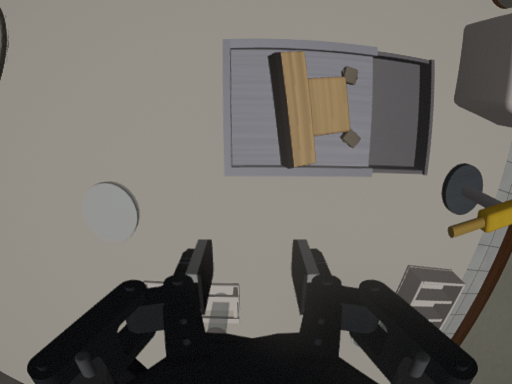

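View pics/s7a.png

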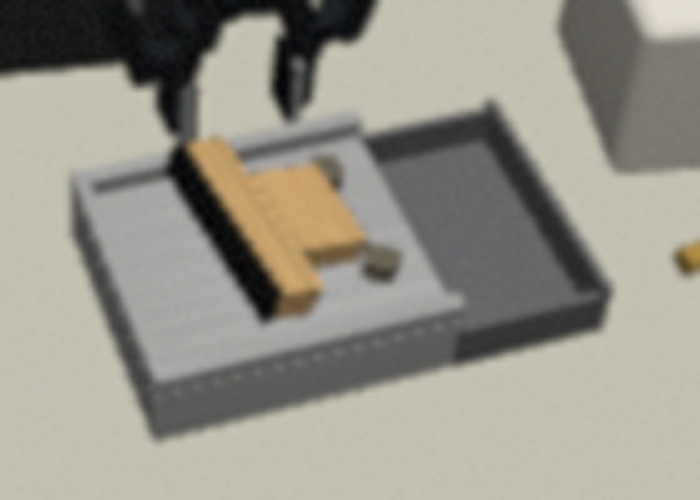

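```bash
python3 - <<'E'
import cv2
i=cv2.imread("pics/w7.png")
c=cv2.convertScaleAbs(cv2.resize(i[35:185,215:445],None,fx=3.4,fy=3.4,interpolation=cv2.INTER_CUBIC),alpha=1.6)
cv2.imwrite("pics/w7a.png",c)
E
```

```text
(no output)
```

View pics/w7a.png

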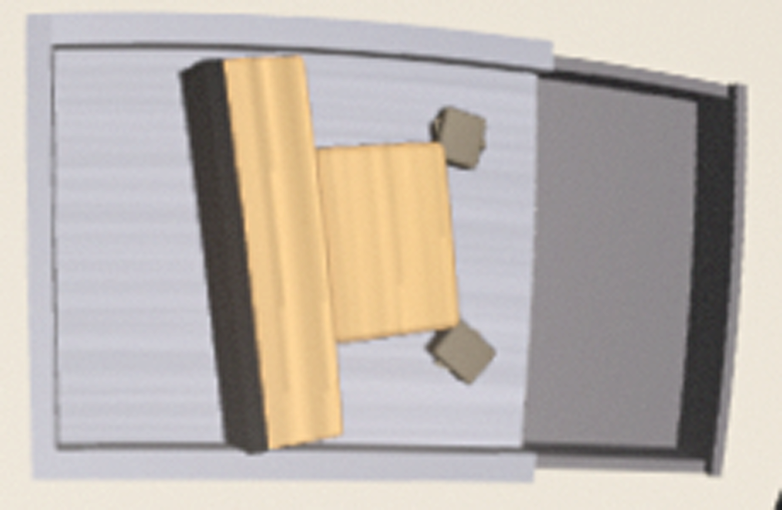

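Emit:
send_rows([
  [5,-0.5,0,0,0.7],
  [6,0,0,0,0.7],
  [5,0,0,0,0.7],
  [0,0,0,0,0.7],
  [0,0,0,0,0.7],
])

```text
clock: 13.45
tcp_pos: [0.6952, -0.0817, 0.2129]
orientation: [-1.565, -0.15, 0.152]
contact_force: [0.2, -0.3, 0.6]
grip_width: 0.06
```

```bash
python3 - <<'E'
from h import *
st();f=snap("wrist","w8")
np.save("w8.npy",f["cam_to_world"])
cv2.imwrite("pics/w8.png",f["image"][:,:,::-1])
E
```

```text
t 13.45 tcp [ 0.6952 -0.0817  0.2129] x [ 0.982  0.191 -0.001] y [-0.002  0.001 -1.   ] yawx 11.02 F [ 0.2 -0.3  0.6] w 0.06
```

View pics/w8.png

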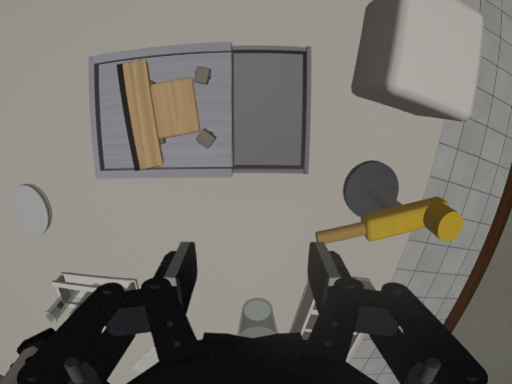

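```bash
python3 - <<'E'
import cv2
i=cv2.imread("pics/w8.png")
c=cv2.convertScaleAbs(cv2.resize(i[40:185,85:245],None,fx=4,fy=4,interpolation=cv2.INTER_CUBIC),alpha=1.6)
cv2.imwrite("pics/w8a.png",c)
E
```

```text
(no output)
```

View pics/w8a.png

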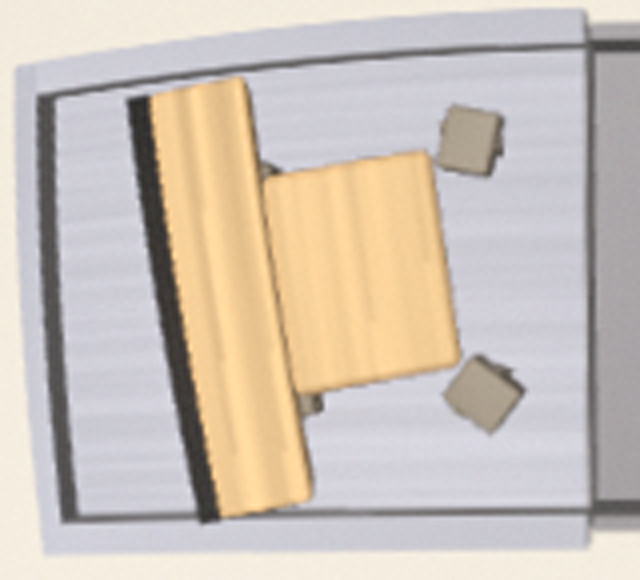

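```bash
cat > fit.py <<'E'
from h import *
from scipy.optimize import least_squares
K={"K":None}
f8=r.grab_frame("wrist")
# w7 camera pose from tcp offset: derive from relative transform
o=r.get_obs()
def tcpT(p,M):T=np.eye(4);T[:3,:3]=M;T[:3,3]=p;return T
X=np.linalg.inv(tcpT(o["tcp_pos"],R.from_rotvec(o["orientation"]).as_matrix()))@f8["cam_to_world"]
T7=tcpT([.5366,-.1144,.2089],R.from_rotvec([-1.567,-.147,.149]).as_matrix())@X
f7=dict(f8);f7["cam_to_world"]=T7
mod=[(-.011,.058,.032),(-.011,-.058,.032),(-.011,.058,None),(-.011,-.058,None),(-.01,.03,.078),(-.01,-.03,.078),(-.01,.03,.032),(-.01,-.03,.032)]
a=[(303,56),(341,436),(222,60),(268,450),(443,143),(458,327),(316,150),(338,340)]
b=[(244,78),(311,500),(150,97),(218,517),(432,151),(459,362),(262,180),(300,393)]
a=[(215+u/3.4,35+v/3.4) for u,v in a];b=[(85+u/4,40+v/4) for u,v in b]
def pts(q):
    Rm=R.from_rotvec(q[:3]).as_matrix()
    return [Rm@np.array([m[0],m[1],q[6] if m[2] is None else m[2]])+q[3:6] for m in mod]
def res(q):
    P=pts(q);return np.concatenate([proj(f7,p,True)-u for p,u in zip(P,a)]+[proj(f8,p,True)-u for p,u in zip(P,b)])
th=np.radians(11)
S=np.array([[np.cos(th),-np.sin(th),0],[np.sin(th),np.cos(th),0],[0,0,1]])
M0=S@np.array([[0,0,1],[0,1,0],[-1,0,0.]])
q0=np.r_[R.from_matrix(M0).as_rotvec(),.56,-.03,.06,.004]
s=least_squares(res,q0,loss="soft_l1");q=s.x
print("rms px",np.sqrt(np.mean(res(q)**2)),"\nR",(R.from_rotvec(q[:3]).as_matrix()).round(3).tolist(),"\np",q[3:].round(4))
for m,p in zip(mod,pts(q)):print(m,p.round(4),"station",(S.T@(p-[.5765,-.0315,0])*1000).round(1))
Rm=R.from_rotvec(q[:3]).as_matrix()
for n,m in dict(front_foot_bot=(.011,0,0),front_foot_top=(.011,0,.032),front_grip_end=(.01,0,.078),back_end=(-.01,0,.078),gripmid=(0,0,.06)).items():
    p=Rm@np.array(m)+q[3:6];print(n,p.round(4))
print("chips",[at(f8,85+u/4,40+v/4,.052,True).round(4).tolist() for u,v in[(470,140),(484,394),(268,168),(313,403)]])
E
python3 fit.py
```

```text
rms px 0.8639186627147827 
R [[-0.278, -0.311, 0.909], [-0.08, 0.95, 0.301], [-0.957, 0.011, -0.289]] 
p [ 0.5496 -0.0397  0.0683  0.0059]
(-0.011, 0.058, 0.032) [0.5636 0.026  0.0702] station [-1.7 58.9 70.2]
(-0.011, -0.058, 0.032) [ 0.5997 -0.0843  0.0689] station [ 12.7 -56.2  68.9]
(-0.011, 0.058, None) [0.5399 0.0181 0.0778] station [-26.4  55.7  77.8]
(-0.011, -0.058, None) [ 0.5761 -0.0921  0.0765] station [-12.  -59.4  76.5]
(-0.01, 0.03, 0.078) [0.6139 0.0131 0.0557] station [45.2 36.7 55.7]
(-0.01, -0.03, 0.078) [ 0.6326 -0.0439  0.055 ] station [ 52.7 -22.9  55. ]
(-0.01, 0.03, 0.032) [ 0.5721 -0.0007  0.069 ] station [ 1.5 31.1 69. ]
(-0.01, -0.03, 0.032) [ 0.5908 -0.0577  0.0683] station [  9.  -28.5  68.3]
front_foot_bot [ 0.5465 -0.0405  0.0578]
front_foot_top [ 0.5756 -0.0309  0.0485]
front_grip_end [ 0.6177 -0.017   0.0362]
back_end [ 0.6232 -0.0154  0.0553]
gripmid [ 0.6041 -0.0216  0.051 ]
chips [[0.623, 0.0164], [0.6389, -0.0514], [0.5679, 0.0016], [0.5912, -0.0618]]
```

```bash
python3 - <<'E'
import cv2,numpy as np
o=[]
for n in ["w2","w8","w7","w6"]:
    i=cv2.imread(f"pics/{n}.png")[225:315,140:370];o.append(cv2.convertScaleAbs(cv2.resize(i,None,fx=1.7,fy=1.6,interpolation=cv2.INTER_CUBIC),alpha=2))
cv2.imwrite("pics/tips.png",np.vstack([np.hstack(o[:2]),np.hstack(o[2:])]))
E
cat > tip.py <<'E'
from h import *
from scipy.optimize import least_squares
f=r.grab_frame("wrist");o=r.get_obs()
T=np.eye(4);T[:3,:3]=R.from_rotvec(o["orientation"]).as_matrix();T[:3,3]=o["tcp_pos"]
X=np.linalg.inv(T)@f["cam_to_world"];np.save("X.npy",X);print(X.round(4))
g=dict(f);g["cam_to_world"]=X
for w in (.0855,.06,.0427,.0002):
    for y in (0,.005,.014,.02):
        print(w,y,[proj(g,(s*w/2,y,z),True).round(1).tolist() for s in(-1,1) for z in (.011,-.011)])
E
python3 tip.py
```

```text
[[ 1.000e+00 -5.000e-04  8.000e-04  9.000e-04]
 [-9.000e-04 -3.025e-01  9.531e-01 -1.597e-01]
 [-2.000e-04 -9.531e-01 -3.025e-01  7.740e-02]
 [ 0.000e+00  0.000e+00  0.000e+00  1.000e+00]]
0.0855 0 [[178.2, 221.5], [181.5, 254.1], [322.4, 221.5], [319.2, 254.1]]
0.0855 0.005 [[180.0, 218.4], [183.2, 250.4], [320.6, 218.3], [317.6, 250.4]]
0.0855 0.014 [[183.2, 213.1], [186.0, 244.0], [317.6, 213.1], [314.9, 244.0]]
0.0855 0.02 [[185.1, 209.9], [187.7, 240.1], [315.7, 209.8], [313.2, 240.1]]
0.06 0 [[199.1, 221.7], [201.6, 254.6], [301.4, 221.7], [299.1, 254.6]]
0.06 0.005 [[200.5, 218.6], [202.8, 250.8], [300.1, 218.6], [298.0, 250.8]]
0.06 0.014 [[202.8, 213.3], [204.8, 244.4], [297.9, 213.2], [296.0, 244.4]]
0.06 0.02 [[204.2, 210.0], [206.1, 240.4], [296.6, 209.9], [294.8, 240.4]]
0.0427 0 [[213.7, 221.9], [215.5, 254.9], [286.8, 221.9], [285.2, 254.9]]
0.0427 0.005 [[214.7, 218.7], [216.3, 251.1], [285.9, 218.7], [284.4, 251.1]]
0.0427 0.014 [[216.3, 213.3], [217.8, 244.6], [284.3, 213.3], [283.0, 244.6]]
0.0427 0.02 [[217.4, 210.0], [218.7, 240.6], [283.4, 210.0], [282.1, 240.6]]
0.0002 0 [[250.0, 222.0], [250.1, 255.1], [250.4, 222.0], [250.5, 255.1]]
0.0002 0.005 [[250.1, 218.8], [250.2, 251.3], [250.4, 218.8], [250.5, 251.3]]
0.0002 0.014 [[250.2, 213.4], [250.2, 244.8], [250.5, 213.4], [250.5, 244.8]]
0.0002 0.02 [[250.2, 210.1], [250.3, 240.8], [250.5, 210.1], [250.6, 240.8]]
```

View pics/tips.png

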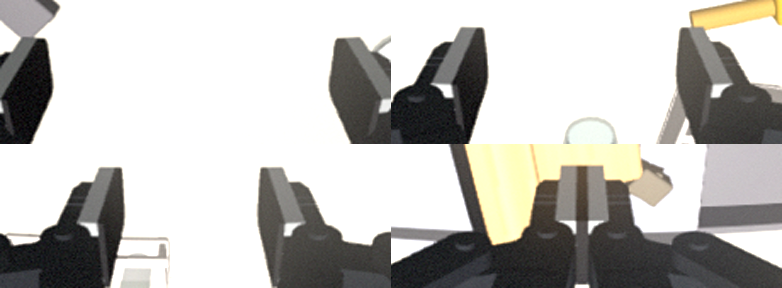

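Emit:
send_rows([
  [0,0,0,10.4,1],
  [0,0,0,10.4,1],
  [0,0,0,10.4,1],
  [0,0,0,10.4,1],
  [0,0,0,10.4,1],
  [0,0,0,10.4,1],
  [0,0,0,10.4,1],
  [0,0,0,10.2,1],
  [0,0,0,0,1],
], force=20)

```text
clock: 14.72
tcp_pos: [0.6948, -0.0834, 0.2146]
orientation: [-1.342, 0.974, -0.976]
contact_force: [0.0, 0.2, 0.5]
grip_width: 0.0854
```

```bash
python3 - <<'E'
from h import *
plan((.6014,-.0225,.10),-71.9);print(r.get_obs()["joints"].round(2))
E
```

```text
t 14.72 tcp [ 0.6948 -0.0834  0.2146] x [ 0.309 -0.951  0.001] y [ 0.    -0.001 -1.   ] yawx -72.01 F [0.  0.2 0.5] w 0.0854
shift tool cm [-8.69 11.45 -7.01]
turn about y (tool down => -yaw): -0.11
[ 0.33  0.56 -0.45  1.46  0.25  1.18 -1.42]
```

Emit:
send_rows([
  [-3,2,-2.5,0,0.9],
  [-3,4,-2.5,0,0.9],
  [-2.7,5.4,-2.2,0,0.9],
  [0,0,0,0,0.9],
  [0,0,0,0,0.9],
])

```text
clock: 15.35
tcp_pos: [0.6018, -0.0233, 0.1023]
orientation: [-1.341, 0.973, -0.975]
contact_force: [0.6, -0.7, -0.5]
grip_width: 0.0766
```

```bash
python3 - <<'E'
from h import *
plan((.5987,-.0234,.056),-71.9);snap("wrist","w9")
E
```

```text
t 15.35 tcp [ 0.6018 -0.0233  0.1023] x [ 0.31  -0.951  0.001] y [ 0.002 -0.    -1.   ] yawx -71.97 F [ 0.6 -0.7 -0.5] w 0.0766
shift tool cm [-0.09  4.63 -0.31]
turn about y (tool down => -yaw): -0.07
```

View pics/w9.png

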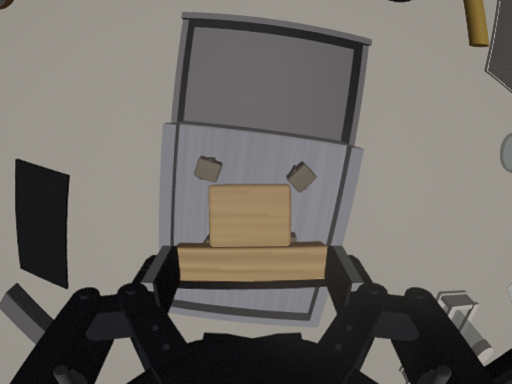

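Emit:
send_rows([
  [-0.1,2.5,-0.3,0,0.9],
  [0,1.5,0,0,0.9],
  [0,0.5,0,0,0.9],
  [0,0,0,0,0.9],
])

```text
clock: 15.9
tcp_pos: [0.5982, -0.0229, 0.0566]
orientation: [-1.341, 0.975, -0.976]
contact_force: [-0.7, -0.4, -0.2]
grip_width: 0.0767
```

```bash
python3 - <<'E'
from h import *
st();f=snap("wrist","wA")
i=cv2.imread("pics/wA.png");cv2.imwrite("pics/wAa.png",cv2.convertScaleAbs(cv2.resize(i[130:330,110:390],None,fx=2.8,fy=2.8,interpolation=cv2.INTER_CUBIC),alpha=1.8))
E
```

```text
t 15.9 tcp [ 0.5982 -0.0229  0.0566] x [ 0.308 -0.951  0.   ] y [ 0.  0. -1.] yawx -72.07 F [-0.7 -0.4 -0.2] w 0.0767
```

View pics/wAa.png

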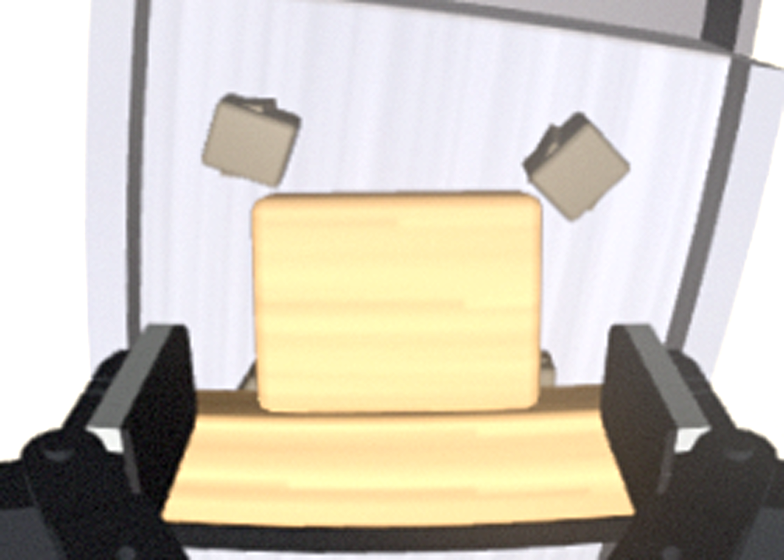

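```bash
python3 - <<'E'
from h import *
from scipy.optimize import least_squares
f=snap("wrist");X=np.load("X.npy");g=dict(f);g["cam_to_world"]=X
def sol(w,L,Rr):
    for s,(u,v) in((-1,L),(1,Rr)):
        q=least_squares(lambda q:proj(g,(s*w/2,q[0],q[1]),True)-[u,v],[0,0]).x;print(w,s,q.round(4))
sol(.0767,(110+188/2.8,130+326/2.8),(110+608/2.8,130+326/2.8))
sol(.0855,(140+47/1.7,225+39/1.6),(140+331/1.7,225+39/1.6))
sol(.06,(140+(484-391)/1.7,225+28/1.6),(140+(678-391)/1.7,225+28/1.6))
sol(.0427,(140+122/1.7,225+(168-144)/1.6),(140+258/1.7,225+(168-144)/1.6))
E
```

```text
0.0767 -1 [-0.0232  0.0064]
0.0767 1 [-0.0308  0.0103]
0.0855 -1 [-0.0265  0.0062]
0.0855 1 [-0.0301  0.0081]
0.06 -1 [-0.017   0.0058]
0.06 1 [-0.0252  0.0099]
0.0427 -1 [-0.0116  0.0048]
0.0427 1 [-0.0234  0.0106]
```

```bash
python3 - <<'E'
from h import *
o,M=st();f=snap("side","sA")
im=f["image"][:,:,::-1].copy()
k=8;x0,y0,x1,y1=245,165,335,240
c=cv2.convertScaleAbs(cv2.resize(im[y0:y1,x0:x1],None,fx=k,fy=k,interpolation=cv2.INTER_CUBIC),alpha=1.8)
for s in(-1,1):
    for y,col in((.014,(0,0,255)),(0,(0,255,255)),(-.022,(0,255,0))):
        for z in(-.011,.011):
            p=proj(f,o["tcp_pos"]+M@np.array([s*.0767/2,y,z]));cv2.circle(c,tuple(((p-[x0-.5,y0-.5])*k).astype(int)),4,col,2)
cv2.imwrite("pics/sAa.png",c)
E
```

```text
t 16.0 tcp [ 0.5984 -0.0227  0.0571] x [ 0.308 -0.951  0.   ] y [ 0.001  0.    -1.   ] yawx -72.07 F [-0.8 -0.4  0.2] w 0.0767
```

View pics/sAa.png

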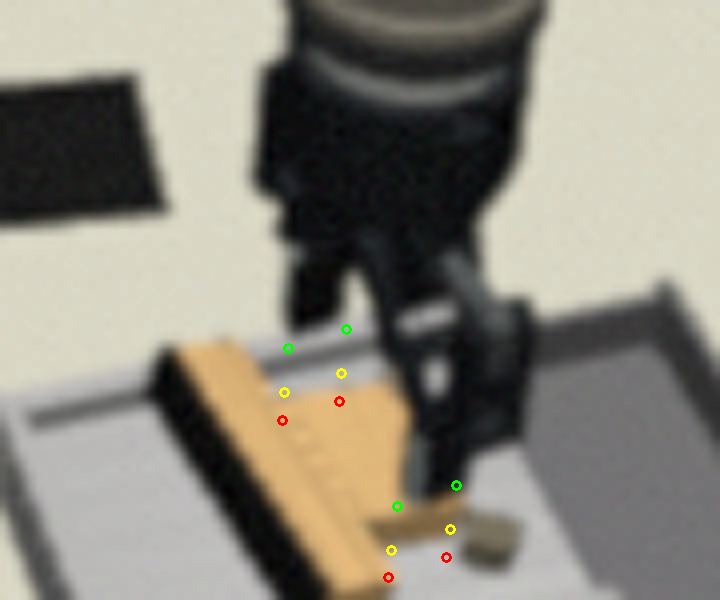

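Emit:
send_rows([
  [0,1.5,0,0,0.9],
  [0,1.1,0,0,0.9],
  [0,0,0,0,0.9],
  [0,0,0,0,0.9],
])

```text
clock: 16.55
tcp_pos: [0.5977, -0.0227, 0.0302]
orientation: [-1.341, 0.976, -0.975]
contact_force: [0.1, 0.3, 0.3]
grip_width: 0.0767
```

```bash
python3 - <<'E'
from h import *
st();f=snap("wrist","wB")
i=cv2.imread("pics/wB.png");cv2.imwrite("pics/wBa.png",cv2.convertScaleAbs(cv2.resize(i[130:330,110:390],None,fx=2.8,fy=2.8,interpolation=cv2.INTER_CUBIC),alpha=1.8))
E
```

```text
t 16.55 tcp [ 0.5977 -0.0227  0.0302] x [ 0.308 -0.951 -0.   ] y [-0.  0. -1.] yawx -72.07 F [0.1 0.3 0.3] w 0.0767
```

View pics/wBa.png

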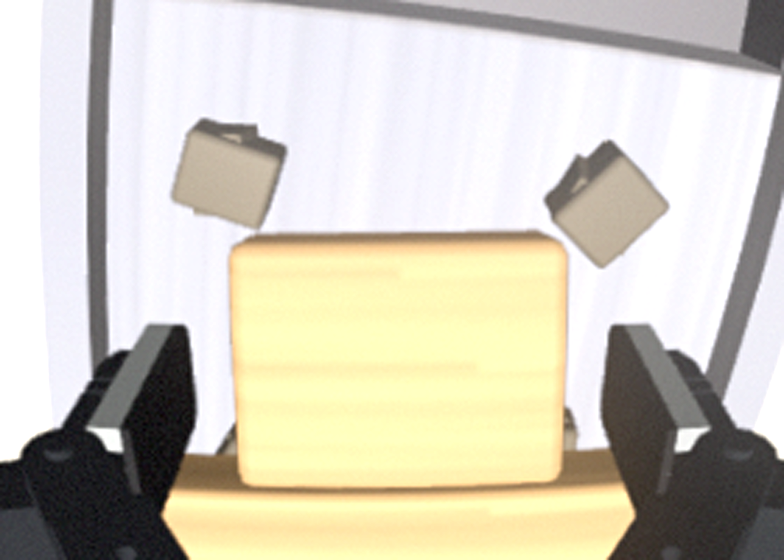

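Emit:
send_rows([
  [0,0,0.5,0,0.9],
  [0,0,0,0,0.75],
  [0,0,0,0,0.7],
  [0,0,0,0,0.6],
  [0,0,0,0,0.5],
  [0,0,0,0,0.5],
], force=40)

```text
clock: 17.35
tcp_pos: [0.603, -0.0211, 0.0308]
orientation: [-1.34, 0.975, -0.976]
contact_force: [0.5, 0.4, 5.5]
grip_width: 0.0587
```

```bash
python3 - <<'E'
from h import *
st();f=snap("wrist","wC")
i=cv2.imread("pics/wC.png");cv2.imwrite("pics/wCa.png",cv2.convertScaleAbs(cv2.resize(i[130:330,110:390],None,fx=2.8,fy=2.8,interpolation=cv2.INTER_CUBIC),alpha=1.8))
E
```

```text
t 17.35 tcp [ 0.603  -0.0211  0.0308] x [ 0.308 -0.951  0.   ] y [ 0.001  0.    -1.   ] yawx -72.07 F [0.5 0.4 5.5] w 0.0587
```

View pics/wCa.png

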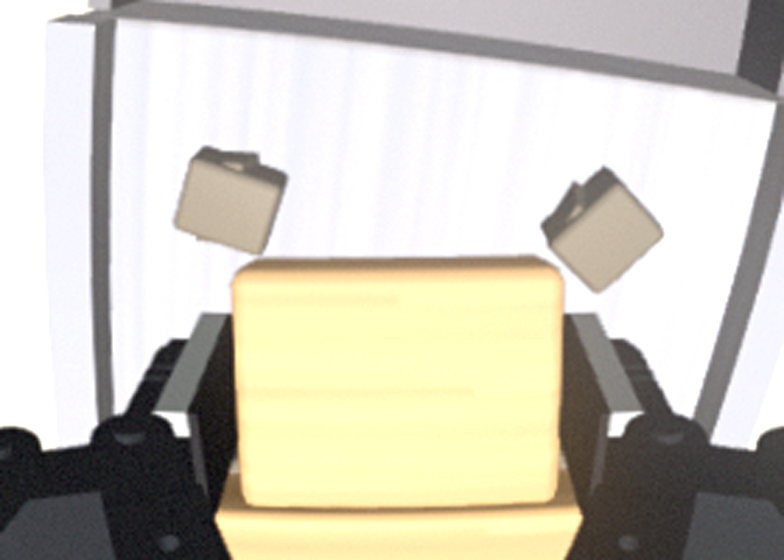

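Emit:
send_rows([
  [0,-1,0,0,0.5],
  [0,-2,0,0,0.5],
  [0,-3,0,0,0.5],
  [0,-4,0,0,0.5],
  [0,-2,0,0,0.5],
  [0,0,0,0,0.5],
])

```text
clock: 18.15
tcp_pos: [0.6033, -0.0213, 0.152]
orientation: [-1.339, 0.973, -0.978]
contact_force: [-0.8, 0.1, -2.3]
grip_width: 0.0593
```

```bash
python3 - <<'E'
from h import *
st();f=snap("wrist","wD");g=snap("side","sD")
i=cv2.imread("pics/sD.png");a=cv2.convertScaleAbs(cv2.resize(i[130:270,230:370],None,fx=4,fy=4,interpolation=cv2.INTER_CUBIC),alpha=1.6)
cv2.imwrite("pics/sDa.png",a)
E
```

```text
t 18.15 tcp [ 0.6033 -0.0213  0.152 ] x [ 0.308 -0.952  0.001] y [ 0.003 -0.    -1.   ] yawx -72.09 F [-0.8  0.1 -2.3] w 0.0593
```

View pics/sDa.png

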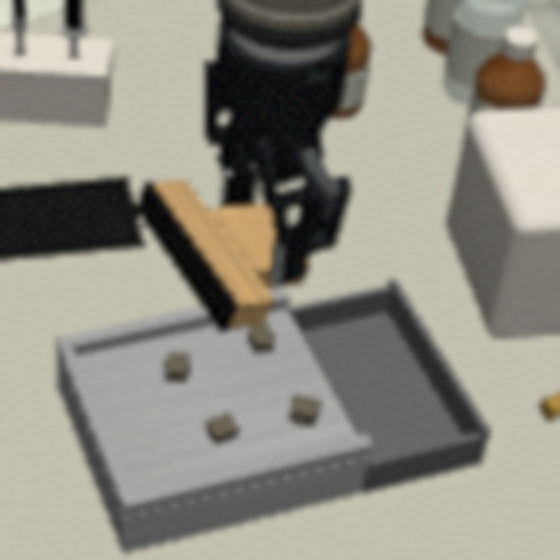

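View pics/wD.png

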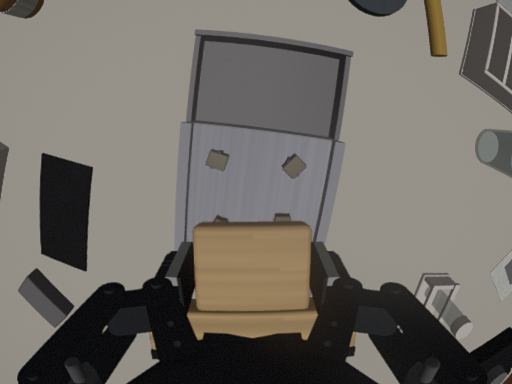

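Emit:
send_rows([
  [0,0,0,0,0.5],
  [0,-2,0,0,0.5],
  [0,0,0,0,0.5],
], force=20)

```text
clock: 18.62
tcp_pos: [0.6039, -0.0209, 0.1723]
orientation: [-1.339, 0.973, -0.977]
contact_force: [0.9, 0.3, -1.7]
grip_width: 0.0586
```

```bash
python3 - <<'E'
from h import *
st();f=snap("wrist","wE")
E
```

```text
t 18.62 tcp [ 0.6039 -0.0209  0.1723] x [ 0.308 -0.951  0.001] y [ 0.003  0.    -1.   ] yawx -72.07 F [ 0.9  0.3 -1.7] w 0.0586
```

View pics/wE.png

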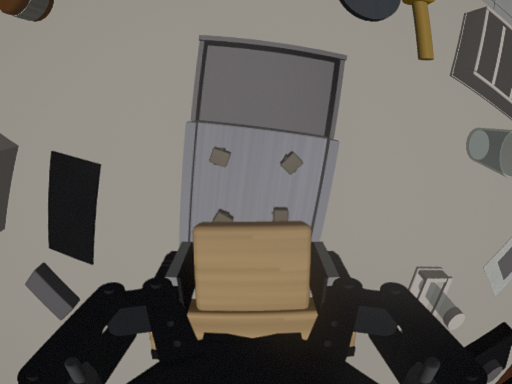

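```bash
python3 - <<'E'
import cv2
i=cv2.imread("pics/wE.png");cv2.imwrite("pics/wEa.png",cv2.convertScaleAbs(cv2.resize(i[205:365,140:370],None,fx=3.4,fy=3.4,interpolation=cv2.INTER_CUBIC),alpha=2))
E
```

```text
(no output)
```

View pics/wEa.png

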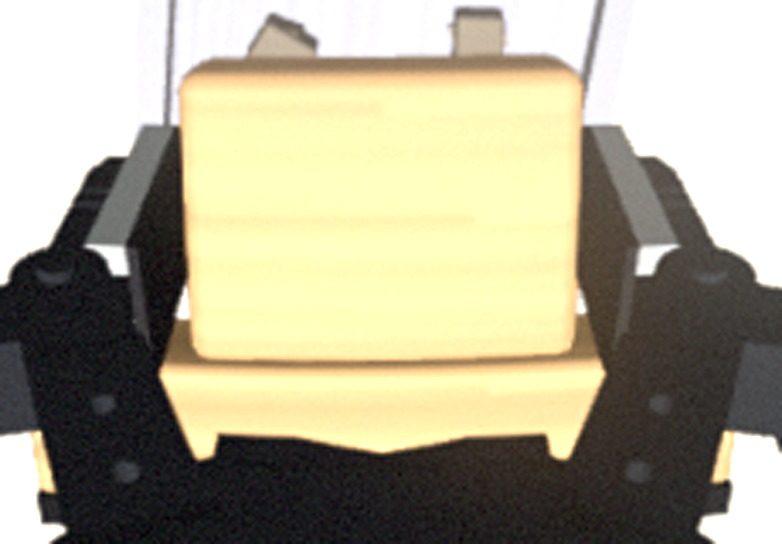

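```bash
cat > fit2.py <<'E'
from h import *
from scipy.optimize import least_squares
def fit(px,crop,mod):
    f=r.grab_frame("wrist");X=np.load("X.npy");g=dict(f);g["cam_to_world"]=X
    x0,y0,k=crop;px=[(x0+u/k,y0+v/k) for u,v in px]
    # tool frame: scraper y -> -x tool ; angle a: scraper z axis = cos a*(+z tool) + sin a*(-y tool) ; scraper x = back/front
    def P(q):
        a,py,pz,px_=q;zs=np.array([0,-np.sin(a),np.cos(a)]);xs=np.array([0,np.cos(a),np.sin(a)]);ys=np.array([-1.,0,0])
        return [np.array([px_,py,pz])+m[0]*xs+m[1]*ys+m[2]*zs for m in mod]
    s=least_squares(lambda q:np.concatenate([proj(g,p,True)-u for p,u in zip(P(q),px)]),[-.3,-.02,-.05,0])
    print("angle deg above horizontal",np.degrees(s.x[0]).round(1),"bottom origin in tool (y,z,x) mm",(s.x[1:]*1000).round(1),"cost",s.cost.round(2));return s.x
E
python3 - <<'E'
from fit2 import *
mod=[(-.01,.03,.078),(-.01,-.03,.078),(-.01,.03,.032),(-.01,-.03,.032)]
fit([(181,80),(583,80),(188,360),(577,360)],(140,205,3.4),mod)
E
```

```text
angle deg above horizontal -14.4 bottom origin in tool (y,z,x) mm [-33.9 -60.4   1.2] cost 2.74
```

Emit:
send_rows([
  [0,0,0,-9.5,0.5],
  [0,0,0,-9.5,0.5],
  [0,0,0,-9.5,0.5],
  [0,0,0,-9.5,0.5],
  [-0.6,0,-4.8,0,0.5],
  [-0.6,1,-4.8,0,0.5],
  [-0.6,2,-4.8,0,0.5],
  [0,2,0,0,0.5],
  [0,0,0,0,0.5],
])

```text
clock: 19.85
tcp_pos: [0.5054, -0.1307, 0.1192]
orientation: [-1.52, 0.469, -0.464]
contact_force: [0.1, 0.5, -2.1]
grip_width: 0.0589
```

```bash
python3 - <<'E'
from h import *
plan((.5018,-.1268,.07),-34);f=snap("wrist","wF")
i=cv2.imread("pics/wF.png");cv2.imwrite("pics/wFa.png",cv2.convertScaleAbs(cv2.resize(i[100:365,110:390],None,fx=2.2,fy=2.2,interpolation=cv2.INTER_CUBIC),alpha=1.8))
E
```

```text
t 19.85 tcp [ 0.5054 -0.1307  0.1192] x [ 0.828 -0.561 -0.003] y [-0.003  0.001 -1.   ] yawx -34.13 F [ 0.1  0.5 -2.1] w 0.0589
shift tool cm [-0.5   4.92  0.13]
turn about y (tool down => -yaw): -0.13
```

View pics/wFa.png

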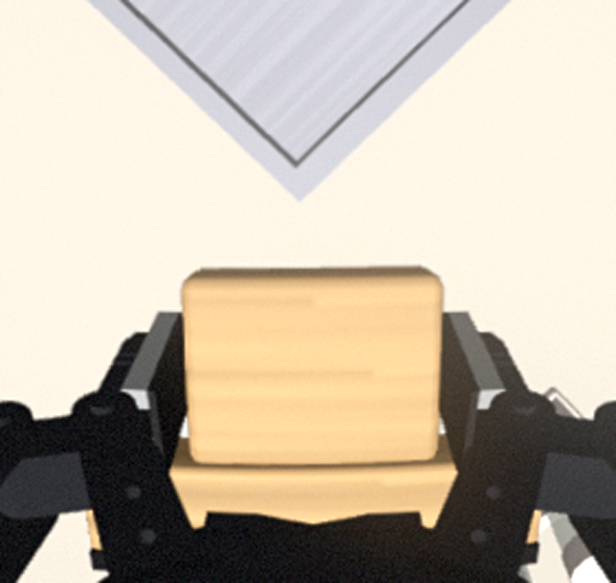

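```bash
python3 - <<'E'
from h import *
o,M=st();f=snap("wrist");c=at(f,110+299/2.2,100+201/2.2,.052,True);print(c, "corner in tool cm",(M.T@(np.r_[c,.052]-o["tcp_pos"])*100).round(2))
E
```

```text
t 19.9 tcp [ 0.5067 -0.13    0.1202] x [ 0.829 -0.56  -0.001] y [-0.001  0.001 -1.   ] yawx -34.05 F [ 0.6  0.1 -2.1] w 0.0589
[ 0.50885218 -0.11991239] corner in tool cm [-0.38  6.82  0.96]
```

Emit:
send_rows([
  [-0.5,3,0,0,0.5],
  [0,3,0,0,0.5],
  [0,0.8,0,0,0.5],
  [0,0.5,0,0,0.5],
  [0,0,0,0,0.5],
])

```text
clock: 20.58
tcp_pos: [0.5036, -0.1275, 0.0482]
orientation: [-1.52, 0.464, -0.467]
contact_force: [0.1, 0.0, -1.5]
grip_width: 0.0586
```

Emit:
send_rows([
  [0,0.5,0,0,0.5],
  [0,0,0,0,0.5],
])

```text
clock: 20.82
tcp_pos: [0.5031, -0.1277, 0.0426]
orientation: [-1.52, 0.465, -0.467]
contact_force: [0.2, 0.3, -1.9]
grip_width: 0.0589
```

```bash
python3 - <<'E'
from h import *
st();f=snap("wrist","wG")
i=cv2.imread("pics/wG.png");cv2.imwrite("pics/wGa.png",cv2.convertScaleAbs(cv2.resize(i[100:365,110:390],None,fx=2.2,fy=2.2,interpolation=cv2.INTER_CUBIC),alpha=1.8))
E
```

```text
t 20.82 tcp [ 0.5031 -0.1277  0.0426] x [ 0.828 -0.56   0.001] y [ 0.001 -0.    -1.   ] yawx -34.08 F [ 0.2  0.3 -1.9] w 0.0589
```

View pics/wGa.png

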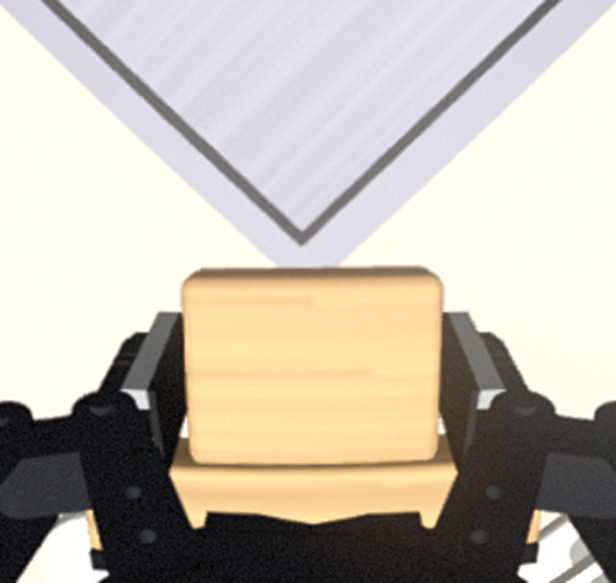

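Emit:
send_rows([
  [0,0.4,0,0,0.5],
  [0,0.4,0,0,0.5],
  [0,0,0,0,0.5],
])

```text
clock: 21.25
tcp_pos: [0.5016, -0.1298, 0.0364]
orientation: [-1.525, 0.468, -0.466]
contact_force: [-11.4, -4.4, 26.2]
grip_width: 0.0592
```

Emit:
send_rows([
  [0,0.4,0,0,0.5],
  [0,0.4,0,0,0.5],
  [0,0,0,0,0.5],
])

```text
clock: 21.62
tcp_pos: [0.5008, -0.1311, 0.0289]
orientation: [-1.527, 0.47, -0.467]
contact_force: [-16.0, -6.2, 35.4]
grip_width: 0.059
```

```bash
python3 - <<'E'
from h import *
st();f=snap("wrist","wH");g=snap("side","sH")
i=cv2.imread("pics/wH.png");a=cv2.convertScaleAbs(cv2.resize(i[100:365,110:390],None,fx=1.6,fy=1.6,interpolation=cv2.INTER_CUBIC),alpha=1.8)
j=cv2.imread("pics/sH.png");b=cv2.convertScaleAbs(cv2.resize(j[190:300,200:290],None,fx=a.shape[0]/110,fy=a.shape[0]/110,interpolation=cv2.INTER_CUBIC),alpha=1.8)
cv2.imwrite("pics/wHa.png",np.hstack([a,b]))
E
```

```text
t 21.62 tcp [ 0.5008 -0.1311  0.0289] x [ 0.827 -0.562  0.   ] y [-0.004 -0.006 -1.   ] yawx -34.21 F [-16.   -6.2  35.4] w 0.059
```

View pics/wHa.png

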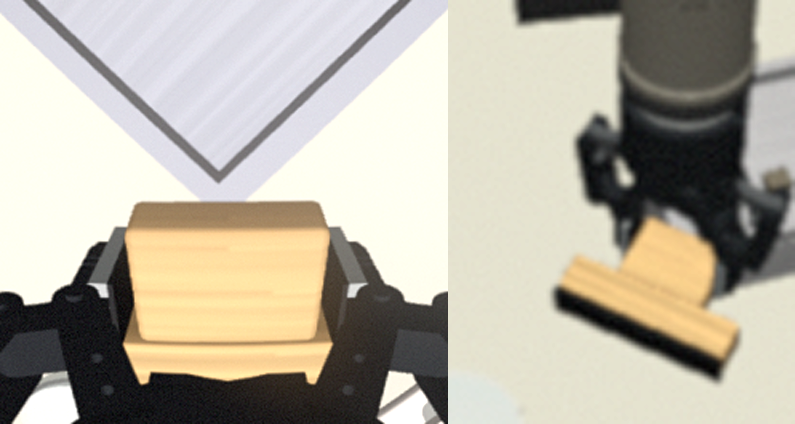

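```bash
python3 - <<'E'
from fit2 import *
mod=[(-.01,.03,.078),(-.01,-.03,.078),(-.01,.03,.032),(-.01,-.03,.032)]
fit([(128,230),(328,230),(138,340),(320,338)],(110,100,1.6),mod)
E
```

```text
angle deg above horizontal 5.6 bottom origin in tool (y,z,x) mm [-19.  -61.5   1.4] cost 10.47
```

Emit:
send_rows([
  [0,0.3,0.1,0,0.5],
  [0,0.2,0.1,0,0.5],
  [0,0,0,0,0.5],
])

```text
clock: 22.15
tcp_pos: [0.5006, -0.1313, 0.0243]
orientation: [-1.53, 0.472, -0.467]
contact_force: [-20.5, -11.5, 45.2]
grip_width: 0.0589
```

```bash
cat > v.py <<'E'
from h import *
import sys
def both(n,sx=(200,190,290,300)):
    f=snap("wrist",f"w{n}");g=snap("side",f"s{n}")
    a=cv2.convertScaleAbs(cv2.resize(cv2.imread(f"pics/w{n}.png")[100:365,110:390],None,fx=1.6,fy=1.6,interpolation=cv2.INTER_CUBIC),alpha=1.8)
    x0,y0,x1,y1=sx;k=a.shape[0]/(y1-y0)
    b=cv2.convertScaleAbs(cv2.resize(cv2.imread(f"pics/s{n}.png")[y0:y1,x0:x1],(int((x1-x0)*k),a.shape[0]),interpolation=cv2.INTER_CUBIC),alpha=1.8)
    cv2.imwrite(f"pics/b{n}.png",np.hstack([a,b]))
E
python3 - <<'E'
from v import *
st();both("I")
E
```

```text
t 22.15 tcp [ 0.5006 -0.1313  0.0243] x [ 0.826 -0.563 -0.   ] y [-0.006 -0.009 -1.   ] yawx -34.29 F [-20.5 -11.5  45.2] w 0.0589
```

View pics/bI.png

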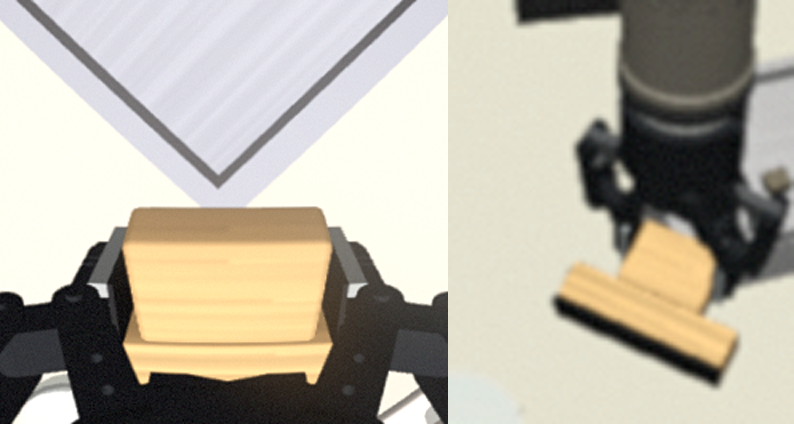

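Emit:
send_rows([
  [0,-2,-0.5,0,0.5],
  [0,-4,-0.5,0,0.5],
  [0,-4,0,0,0.5],
  [0,0,0,9,0.5],
  [0,0,0,9,0.5],
  [0,0,0,9,0.5],
  [0,0,0,9,0.5],
  [0,0,0,8.7,0.5],
  [0,0,0,0,0.5],
])

```text
clock: 23.38
tcp_pos: [0.4984, -0.1339, 0.1216]
orientation: [-1.296, 1.062, -1.062]
contact_force: [0.1, 0.8, -1.3]
grip_width: 0.059
```

```bash
python3 - <<'E'
from v import *
plan((.5667,-.0334,.12),-79);both("J")
E
```

```text
t 23.38 tcp [ 0.4984 -0.1339  0.1216] x [ 0.197 -0.98   0.   ] y [ 0.  0. -1.] yawx -78.66 F [ 0.1  0.8 -1.3] w 0.059
shift tool cm [-8.51  0.17  8.67]
turn about y (tool down => -yaw): 0.34
```

View pics/bJ.png

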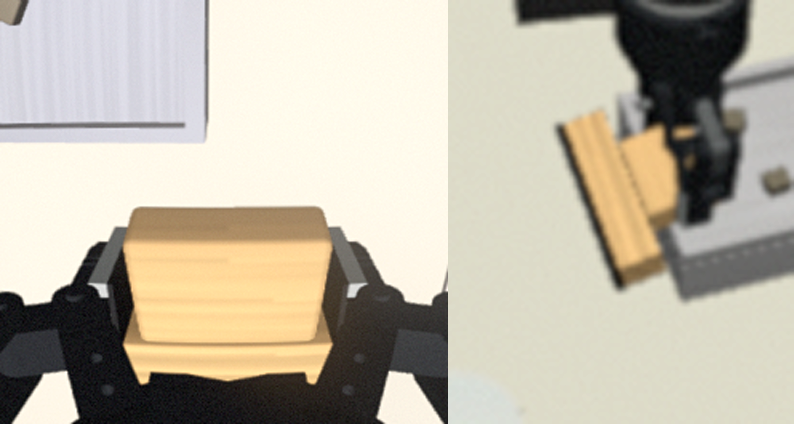

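```bash
python3 - <<'E'
from fit2 import *
mod=[(-.01,.03,.078),(-.01,-.03,.078),(-.01,.03,.032),(-.01,-.03,.032),(.01,.03,.078),(.01,-.03,.078)]
fit([(125,242),(331,242),(137,341),(322,341),(131,207),(326,207)],(110,100,1.6),mod)
E
```

```text
angle deg above horizontal 11.6 bottom origin in tool (y,z,x) mm [-16.9 -60.8   1.5] cost 29.13
```

```bash
python3 - <<'E'
import cv2
i=cv2.imread("pics/sJ.png")[195:275,240:340]
cv2.imwrite("pics/sJa.png",cv2.convertScaleAbs(cv2.resize(i,None,fx=7,fy=7,interpolation=cv2.INTER_CUBIC),alpha=1.8))
E
```

```text
(no output)
```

View pics/sJa.png

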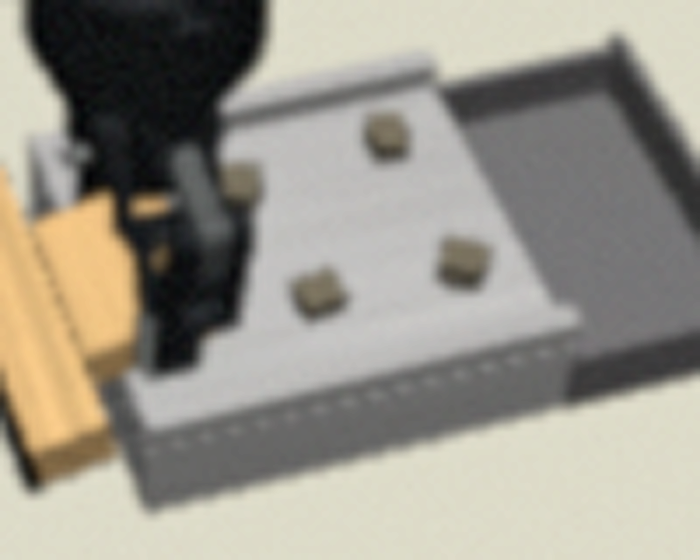

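```bash
python3 - <<'E'
from h import *
f=snap("side")
c,s=np.cos(np.radians(11)),np.sin(np.radians(11));Rm=np.array([[c,s],[-s,c]])
for u,v in[(387,137),(238,182),(318,293),(464,261)]:
    p=at(f,240+u/7,195+v/7,.046);print(p.round(4),(Rm@(p-[.5765,-.0315])*1000).round(1))
p=at(f,240+565/7,195+320/7,.052);print("ref lip corner",(Rm@(p-[.5765,-.0315])*1000).round(1))
E
```

```text
[0.6198 0.0126] [50.9 35. ]
[ 0.5574 -0.005 ] [-13.7  29.7]
[ 0.579  -0.0633] [ -3.6 -31.7]
[ 0.637  -0.0535] [ 55.2 -33.2]
ref lip corner [ 77.5 -75. ]
```

Emit:
send_rows([
  [-4.4,0,4.3,0.3,0.5],
  [-4.4,0,4.3,0,0.5],
  [0,2,0,0,0.5],
  [0,0,0,0,0.5],
])

```text
clock: 24.08
tcp_pos: [0.5644, -0.0311, 0.0999]
orientation: [-1.297, 1.069, -1.064]
contact_force: [-0.8, -0.5, -2.8]
grip_width: 0.0593
```

```bash
python3 - <<'E'
from v import *
plan((.568,-.031,.041),-79);both("K",(240,170,330,280))
E
```

```text
t 24.07 tcp [ 0.5644 -0.0311  0.0999] x [ 0.192 -0.981 -0.001] y [-0.004  0.    -1.   ] yawx -78.95 F [-0.8 -0.5 -2.8] w 0.0593
shift tool cm [0.06 5.89 0.38]
turn about y (tool down => -yaw): 0.05
```

View pics/bK.png

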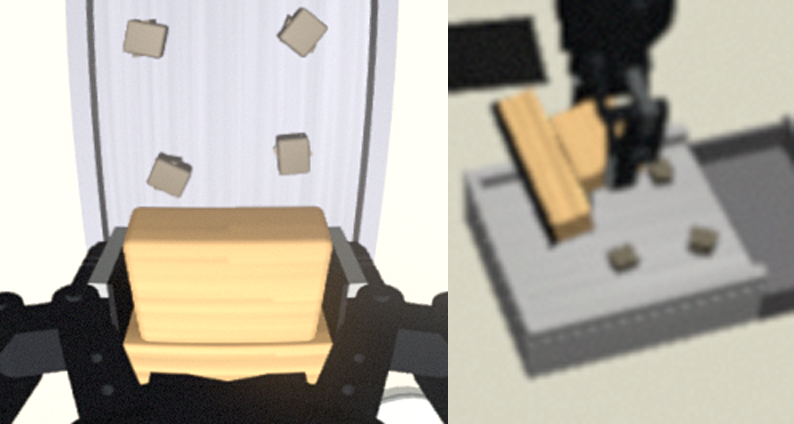

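Emit:
send_rows([
  [0,3,0.3,0,0.5],
  [0,2,0,0,0.5],
  [0,0.7,0,0,0.5],
  [0,0,0,0,0.5],
])

```text
clock: 24.68
tcp_pos: [0.5685, -0.0311, 0.0443]
orientation: [-1.294, 1.068, -1.068]
contact_force: [0.6, 0.4, -2.3]
grip_width: 0.0591
```

Emit:
send_rows([
  [0,0,-0.4,0,0.5],
  [0,0,-0.5,0,0.5],
  [0,0,-0.4,0,0.5],
  [0,0,0,0,0.5],
])

```text
clock: 25.18
tcp_pos: [0.5556, -0.0335, 0.0446]
orientation: [-1.293, 1.068, -1.068]
contact_force: [0.3, 0.1, -2.9]
grip_width: 0.0587
```

```bash
python3 - <<'E'
from v import *
st();both("L",(240,170,330,280))
E
```

```text
t 25.18 tcp [ 0.5556 -0.0335  0.0446] x [ 0.189 -0.982  0.   ] y [ 0. -0. -1.] yawx -79.08 F [ 0.3  0.1 -2.9] w 0.0587
```

View pics/bL.png

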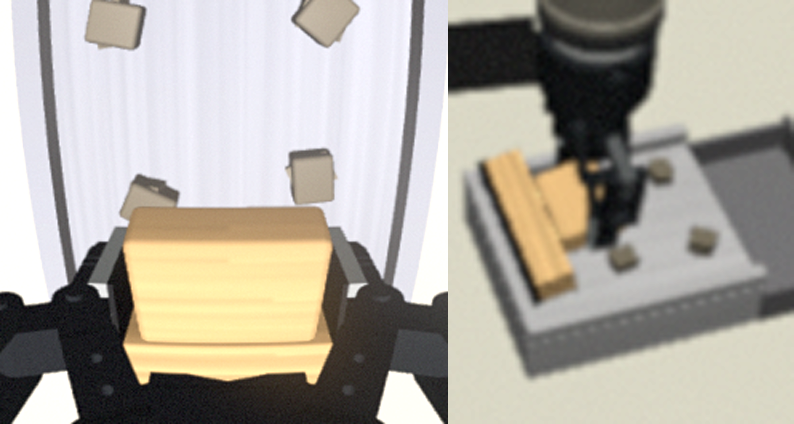

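Emit:
send_rows([
  [0,0,0.7,0,0.5],
  [0,0.7,0,0,0.5],
  [0,0,-0.5,0,0.5],
  [0,0,-0.5,0,0.5],
  [0,0,0,0,0.5],
])

```text
clock: 25.9
tcp_pos: [0.5555, -0.0332, 0.0384]
orientation: [-1.288, 1.064, -1.07]
contact_force: [4.1, 1.0, -4.5]
grip_width: 0.0588
```

```bash
python3 - <<'E'
from v import *
st()
E
```

```text
t 25.9 tcp [ 0.5555 -0.0332  0.0384] x [ 0.189 -0.982 -0.   ] y [ 0.006  0.001 -1.   ] yawx -79.08 F [ 4.1  1.  -4.5] w 0.0588
```

Emit:
send_rows([
  [0,-0.2,-0.5,0,0.5],
  [0,-0.5,-0.4,0,0.5],
  [0,-0.6,-0.3,0,0.5],
  [0,0,0,0,0.5],
])

```text
clock: 26.4
tcp_pos: [0.5407, -0.0364, 0.0507]
orientation: [-1.294, 1.068, -1.068]
contact_force: [-0.2, 0.3, -3.0]
grip_width: 0.059
```

```bash
python3 - <<'E'
from v import *
st();both("M",(240,170,330,280))
E
```

```text
t 26.4 tcp [ 0.5407 -0.0364  0.0507] x [ 0.189 -0.982  0.   ] y [-0. -0. -1.] yawx -79.08 F [-0.2  0.3 -3. ] w 0.059
```

View pics/bM.png

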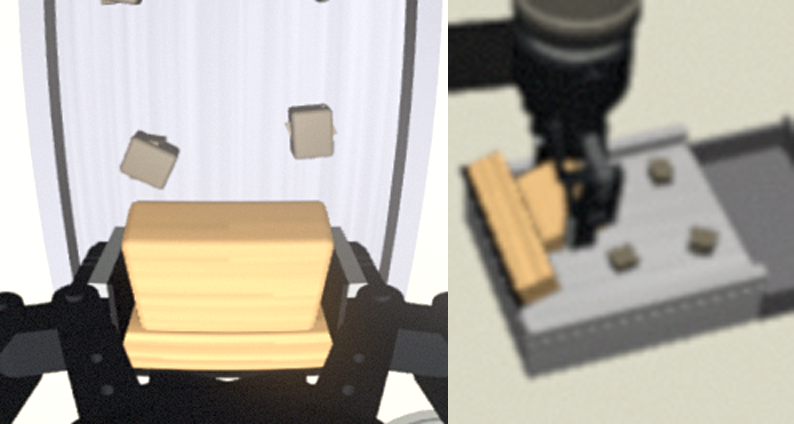

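```bash
python3 - <<'E'
from fit2 import *
mod=[(-.01,.03,.078),(-.01,-.03,.078),(-.01,.03,.032),(-.01,-.03,.032),(.01,.03,.078),(.01,-.03,.078),(-.011,.0,.0)]
fit([(125,243),(331,243),(137,331),(322,331),(131,202),(326,202)],(110,100,1.6),mod[:6])
E
```

```text
angle deg above horizontal 17.7 bottom origin in tool (y,z,x) mm [ -9.6 -57.7   1.5] cost 33.61
```

Emit:
send_rows([
  [0,0,1.2,0,0.5],
  [0,0.8,0,0,0.5],
  [0,0,-0.6,0,0.5],
  [0,0,-0.4,0,0.5],
  [0,0,-0.3,0,0.5],
  [0,0,0,0,0.5],
])

```text
clock: 27.3
tcp_pos: [0.5495, -0.0341, 0.0455]
orientation: [-1.278, 1.055, -1.074]
contact_force: [15.6, 3.4, -2.7]
grip_width: 0.0591
```

```bash
python3 - <<'E'
from v import *
st()
E
```

```text
t 27.3 tcp [ 0.5495 -0.0341  0.0455] x [ 0.19  -0.982 -0.   ] y [ 0.018  0.004 -1.   ] yawx -79.03 F [15.6  3.4 -2.7] w 0.0591
```

Emit:
send_rows([
  [0,0,-0.4,0,0.5],
  [0,-0.2,-0.3,0,0.5],
  [0,-0.3,-0.2,0,0.5],
  [0,0,0,0,0.5],
])

```text
clock: 27.8
tcp_pos: [0.5423, -0.0356, 0.0516]
orientation: [-1.277, 1.052, -1.075]
contact_force: [17.2, 2.7, 4.1]
grip_width: 0.0588
```

```bash
python3 - <<'E'
from v import *
st();both("N",(240,170,330,280))
E
```

```text
t 27.8 tcp [ 0.5423 -0.0356  0.0516] x [ 0.191 -0.982  0.   ] y [ 0.021  0.004 -1.   ] yawx -78.98 F [17.2  2.7  4.1] w 0.0588
```

View pics/bN.png

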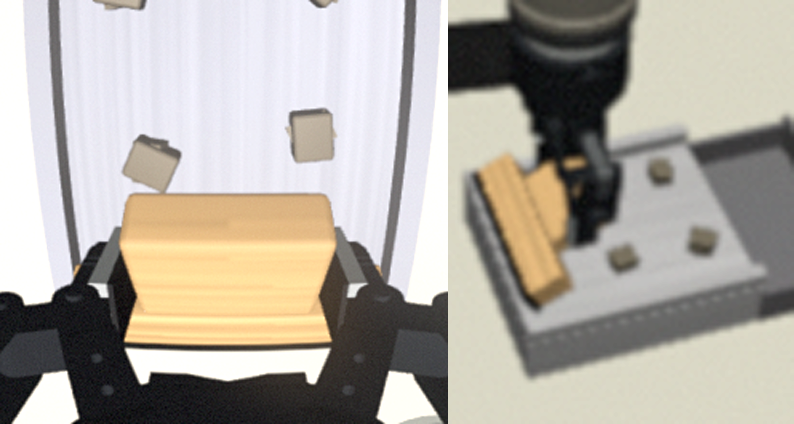

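Emit:
send_rows([
  [0,-0.4,-0.4,0,0.5],
  [0,-0.5,-0.3,0,0.5],
  [0,-0.5,-0.3,0,0.5],
  [0,0,0,0,0.5],
])

```text
clock: 28.4
tcp_pos: [0.5207, -0.0402, 0.0612]
orientation: [-1.294, 1.068, -1.067]
contact_force: [-0.3, 0.5, -2.9]
grip_width: 0.059
```

```bash
python3 - <<'E'
from v import *
st();both("O",(240,170,330,280))
E
```

```text
t 28.4 tcp [ 0.5207 -0.0402  0.0612] x [ 0.189 -0.982  0.   ] y [-0.001 -0.    -1.   ] yawx -79.08 F [-0.3  0.5 -2.9] w 0.059
```

View pics/bO.png

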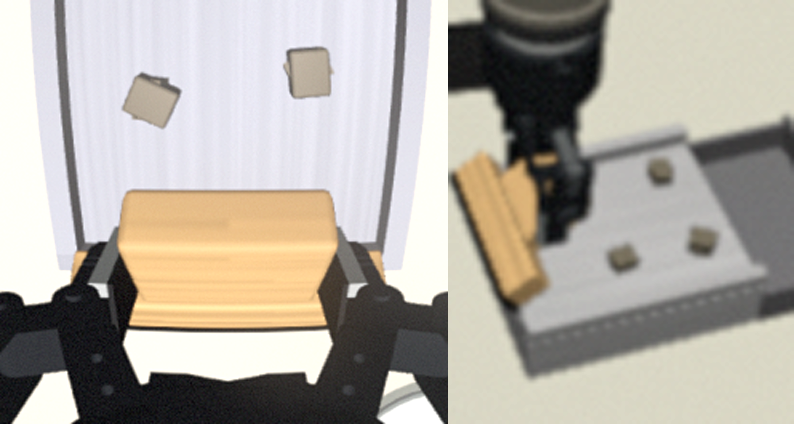

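```bash
python3 - <<'E'
from fit2 import *
mod=[(-.01,.03,.078),(-.01,-.03,.078),(-.01,.03,.032),(-.01,-.03,.032),(.01,.03,.078),(.01,-.03,.078),(-.011,.0,.0)]
fit([(120,248),(336,248),(138,304),(320,304),(125,190),(331,190)],(110,100,1.6),mod[:6])
E
```

```text
angle deg above horizontal 35.0 bottom origin in tool (y,z,x) mm [  4.5 -43.1   1.3] cost 23.11
```

Emit:
send_rows([
  [0,-0.5,3,0,0.5],
  [0,1.1,0,0,0.5],
  [0,0,-0.6,0,0.5],
  [0,0,-0.5,0,0.5],
  [0,0,-0.5,0,0.5],
  [0,0,0,0,0.5],
])

```text
clock: 29.3
tcp_pos: [0.5356, -0.0374, 0.056]
orientation: [-1.292, 1.067, -1.069]
contact_force: [1.6, 0.5, -1.9]
grip_width: 0.0588
```

```bash
python3 - <<'E'
from v import *
st()
E
```

```text
t 29.3 tcp [ 0.5356 -0.0374  0.056 ] x [ 0.189 -0.982  0.   ] y [ 0.001 -0.    -1.   ] yawx -79.09 F [ 1.6  0.5 -1.9] w 0.0588
```

Emit:
send_rows([
  [0,0.3,0,0,0.5],
  [0,0,-0.4,0,0.5],
  [0,0,-0.4,0,0.5],
  [0,-0.2,-0.3,0,0.5],
  [0,0,0,0,0.5],
])

```text
clock: 29.92
tcp_pos: [0.5335, -0.0375, 0.0578]
orientation: [-1.28, 1.055, -1.075]
contact_force: [14.4, 2.0, 2.2]
grip_width: 0.0589
```

```bash
python3 - <<'E'
from v import *
st();both("P",(240,170,330,280))
E
```

```text
t 29.93 tcp [ 0.5335 -0.0375  0.0578] x [ 0.19  -0.982  0.   ] y [ 0.018  0.003 -1.   ] yawx -79.04 F [14.4  2.   2.2] w 0.0589
```

View pics/bP.png

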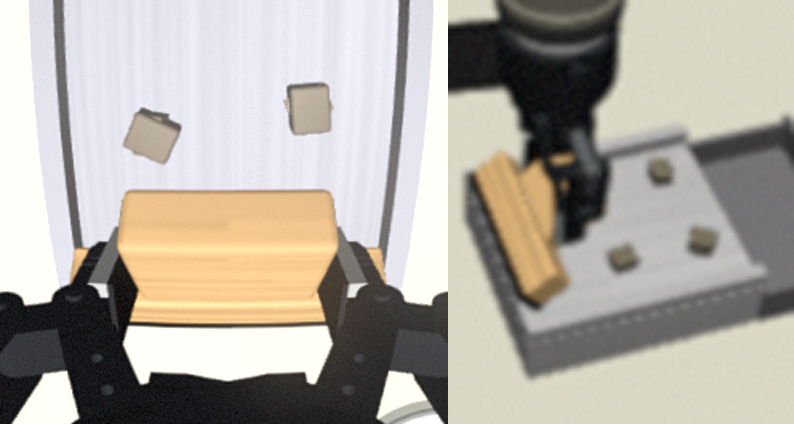

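Emit:
send_rows([
  [0,0,-0.5,0,0.5],
  [0,-0.2,-0.4,0,0.5],
  [0,-0.3,-0.4,0,0.5],
  [0,-0.2,0,0,0.5],
  [0,0,0,0,0.5],
])

```text
clock: 30.65
tcp_pos: [0.5191, -0.0403, 0.0645]
orientation: [-1.283, 1.057, -1.073]
contact_force: [10.8, 2.2, 6.4]
grip_width: 0.0587
```

```bash
python3 - <<'E'
from v import *
st();both("Q",(240,170,330,280))
E
```

```text
t 30.65 tcp [ 0.5191 -0.0403  0.0645] x [ 0.19  -0.982  0.001] y [ 0.014  0.002 -1.   ] yawx -79.04 F [10.8  2.2  6.4] w 0.0587
```

View pics/bQ.png

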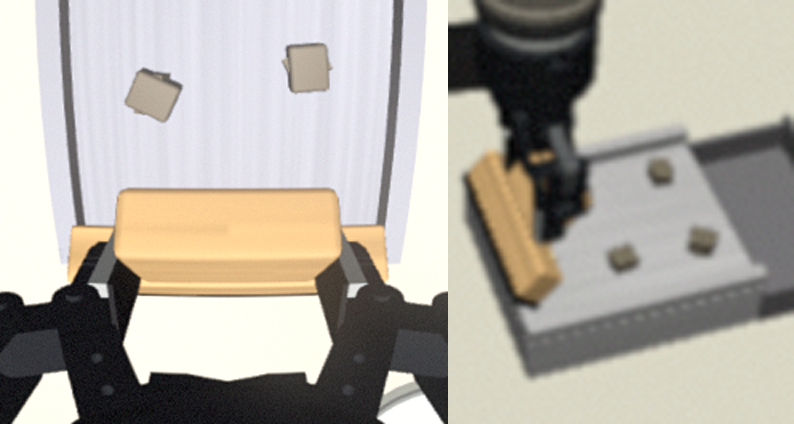

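Emit:
send_rows([
  [0,-0.1,-0.5,0,0.5],
  [0,-0.1,-0.5,0,0.5],
  [0,-0.1,-0.5,0,0.5],
  [0,0,-0.4,0,0.5],
  [0,0,0,0,0.5],
])

```text
clock: 31.38
tcp_pos: [0.5005, -0.0437, 0.0678]
orientation: [-1.282, 1.057, -1.074]
contact_force: [8.1, 3.2, 10.3]
grip_width: 0.0589
```

```bash
python3 - <<'E'
from v import *
st();both("R",(240,170,330,280))
E
```

```text
t 31.38 tcp [ 0.5005 -0.0437  0.0678] x [ 0.19  -0.982  0.001] y [ 0.014  0.002 -1.   ] yawx -79.05 F [ 8.1  3.2 10.3] w 0.0589
```

View pics/bR.png

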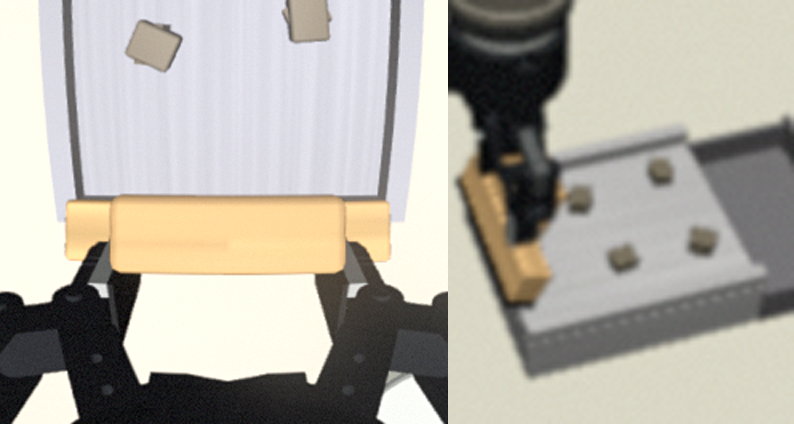

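Emit:
send_rows([
  [0,0,0.5,0,0.5],
  [0,0,0.5,0,0.5],
  [0,0.3,0,0,0.5],
  [0,0.2,0,0,0.5],
  [0,0,0,0,0.5],
])

```text
clock: 32.1
tcp_pos: [0.5086, -0.0426, 0.064]
orientation: [-1.287, 1.059, -1.073]
contact_force: [-0.4, 1.2, 33.8]
grip_width: 0.0591
```

```bash
python3 - <<'E'
from v import *
st();both("S",(240,170,330,280))
i=cv2.imread("pics/wS.png");cv2.imwrite("pics/wSa.png",cv2.convertScaleAbs(cv2.resize(i[180:330,110:390],None,fx=2.8,fy=2.8,interpolation=cv2.INTER_CUBIC),alpha=1.8))
E
```

```text
t 32.1 tcp [ 0.5086 -0.0426  0.064 ] x [ 0.19  -0.982  0.002] y [ 0.01 -0.   -1.  ] yawx -79.05 F [-0.4  1.2 33.8] w 0.0591
```

View pics/wSa.png

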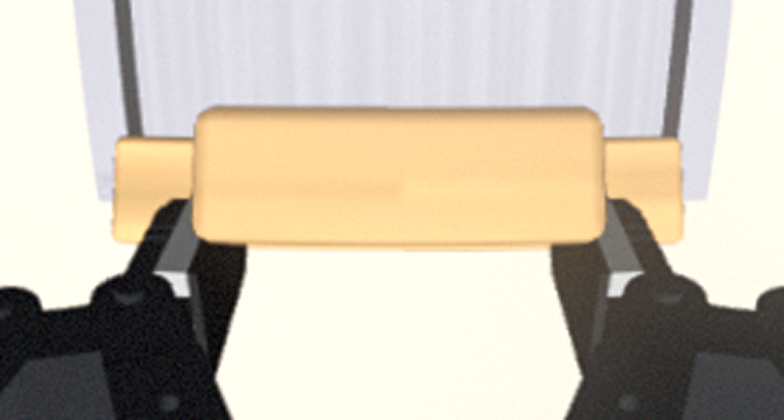

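View pics/bS.png

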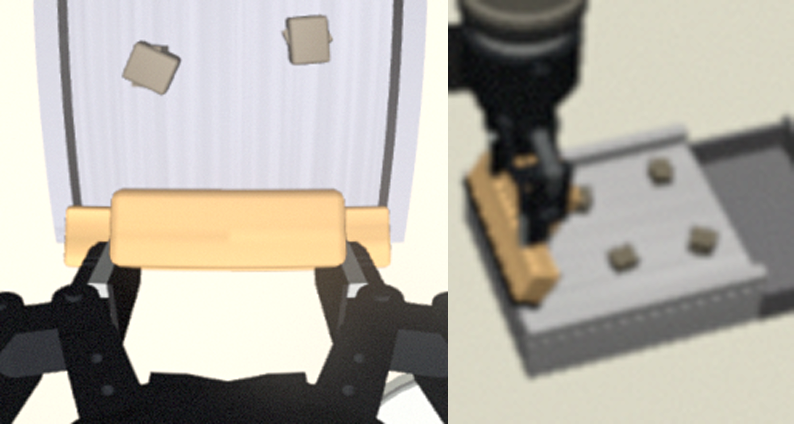

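```bash
python3 - <<'E'
from fit2 import *
mod=[(-.01,.03,.078),(-.01,-.03,.078),(.01,.03,.078),(.01,-.03,.078),(.011,.058,.032),(.011,-.058,.032),(-.011,.058,.032),(-.011,-.058,.032)]
x=fit([(193,241),(605,241),(195,108),(603,108),(115,139),(682,139),(113,241),(684,241)],(110,180,2.8),mod)
o,M=st();p=o["tcp_pos"]+M@np.array([x[3],x[1],x[2]]);print(p)
th=np.radians(11);S=np.array([[np.cos(th),np.sin(th)],[-np.sin(th),np.cos(th)]]);print("station mm",S@(p[:2]-[.5765,-.0315])*1000)
E
```

```text
angle deg above horizontal 58.7 bottom origin in tool (y,z,x) mm [ 13.4 -16.5   1.2] cost 3.67
t 32.25 tcp [ 0.5086 -0.0426  0.064 ] x [ 0.19  -0.982  0.002] y [ 0.011 -0.    -1.   ] yawx -79.05 F [-1.1  1.5 33.5] w 0.0588
[ 0.49272205 -0.04692437  0.05045348]
station mm [-85.18181627   0.84460841]
```

Emit:
send_rows([
  [0,-1.4,0,0,0.5],
  [0,0,2.5,0,0.5],
  [0,0,0,0,0.5],
  [0,1.0,0,0,0.5],
  [0,0.3,0,0,0.5],
  [0,0,0,0,0.5],
])

```text
clock: 33.0
tcp_pos: [0.5264, -0.0389, 0.0596]
orientation: [-1.295, 1.069, -1.067]
contact_force: [-0.1, 0.3, -3.0]
grip_width: 0.0587
```

```bash
python3 - <<'E'
from v import *
st()
E
```

```text
t 33.0 tcp [ 0.5264 -0.0389  0.0596] x [ 0.19  -0.982 -0.   ] y [-0.002 -0.    -1.   ] yawx -79.07 F [-0.1  0.3 -3. ] w 0.0587
```

Emit:
send_rows([
  [0,0.4,0,0,0.5],
  [0,0,0,0,0.5],
])

```text
clock: 33.25
tcp_pos: [0.5272, -0.0388, 0.0561]
orientation: [-1.294, 1.068, -1.067]
contact_force: [0.1, 0.2, -1.8]
grip_width: 0.0588
```

Emit:
send_rows([
  [0,0.3,0,0,0.5],
  [0,0,0,0,0.5],
])

```text
clock: 33.5
tcp_pos: [0.5282, -0.0387, 0.0549]
orientation: [-1.293, 1.066, -1.069]
contact_force: [-3.3, -0.3, 11.8]
grip_width: 0.0591
```

Contact at 12 N; now drag back.

Emit:
send_rows([
  [0,0,-0.5,0,0.5],
  [0,0,-0.5,0,0.5],
  [0,-0.1,-0.5,0,0.5],
  [0,-0.1,-0.5,0,0.5],
  [0,0,0,0,0.5],
])

```text
clock: 34.12
tcp_pos: [0.5141, -0.0413, 0.0579]
orientation: [-1.283, 1.059, -1.073]
contact_force: [9.0, 2.5, 3.1]
grip_width: 0.0588
```

```bash
python3 - <<'E'
from v import *
st();both("T",(240,170,330,280))
i=cv2.imread("pics/wT.png");cv2.imwrite("pics/wTa.png",cv2.convertScaleAbs(cv2.resize(i[180:330,110:390],None,fx=2.8,fy=2.8,interpolation=cv2.INTER_CUBIC),alpha=1.8))
E
```

```text
t 34.12 tcp [ 0.5141 -0.0413  0.0579] x [ 0.19  -0.982  0.   ] y [ 0.013  0.002 -1.   ] yawx -79.07 F [9.  2.5 3.1] w 0.0588
```

View pics/wTa.png

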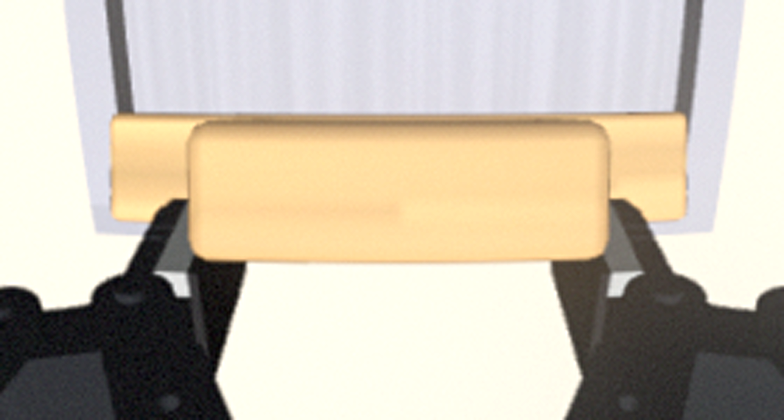

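View pics/bT.png

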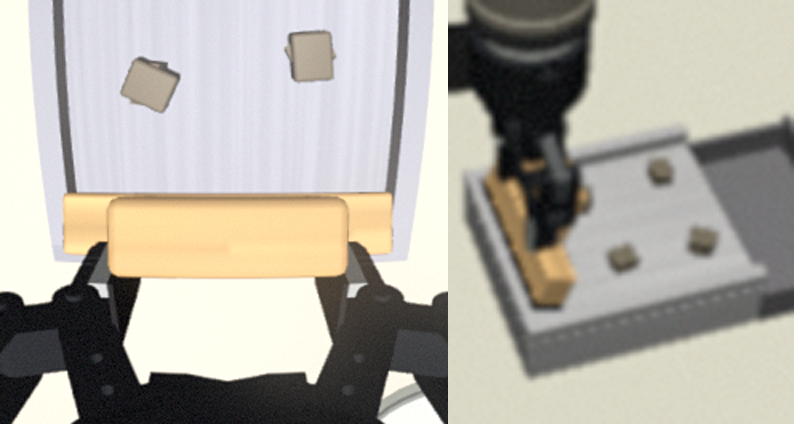

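```bash
cat > fs.py <<'E'
from fit2 import *
mod=[(-.01,.03,.078),(-.01,-.03,.078),(.01,.03,.078),(.01,-.03,.078),(.011,.058,.032),(.011,-.058,.032),(-.011,.058,.032),(-.011,-.058,.032)]
def go(px):
    x=fit(px,(110,180,2.8),mod)
    o,M=st();p=o["tcp_pos"]+M@np.array([x[3],x[1],x[2]]);print(p)
    th=np.radians(11);S=np.array([[np.cos(th),np.sin(th)],[-np.sin(th),np.cos(th)]]);print("station mm",S@(p[:2]-[.5765,-.0315])*1000)
E
python3 -c "
from fs import *
go([(189,258),(608,258),(190,123),(606,123),(110,115),(685,115),(110,219),(688,219)])"
```

```text
angle deg above horizontal 67.5 bottom origin in tool (y,z,x) mm [15.6 -7.   1.1] cost 4.51
t 34.27 tcp [ 0.5141 -0.0413  0.0579] x [ 0.19  -0.982  0.   ] y [ 0.012  0.002 -1.   ] yawx -79.07 F [9.1 2.4 3.8] w 0.0588
[ 0.50763702 -0.0436697   0.04219077]
station mm [-69.91986394   1.19357054]
```

Emit:
send_rows([
  [0,-0.1,-0.5,0,0.5],
  [0,-0.1,-0.5,0,0.5],
  [0,0,-0.5,0,0.5],
  [0,0,-0.4,0,0.5],
  [0,0,0,0,0.5],
])

```text
clock: 34.9
tcp_pos: [0.4935, -0.0453, 0.0591]
orientation: [-1.286, 1.061, -1.071]
contact_force: [7.4, 1.4, 1.0]
grip_width: 0.059
```

```bash
python3 - <<'E'
from v import *
st();both("U",(240,170,330,280))
i=cv2.imread("pics/wU.png");cv2.imwrite("pics/wUa.png",cv2.convertScaleAbs(cv2.resize(i[180:330,110:390],None,fx=2.8,fy=2.8,interpolation=cv2.INTER_CUBIC),alpha=1.8))
E
```

```text
t 34.9 tcp [ 0.4935 -0.0453  0.0591] x [ 0.19  -0.982  0.   ] y [ 0.009  0.001 -1.   ] yawx -79.07 F [7.4 1.4 1. ] w 0.059
```

View pics/wUa.png

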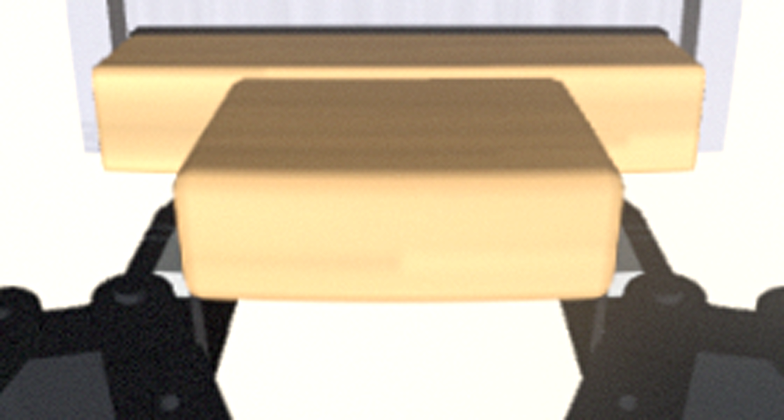

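```bash
python3 -c "
from fs import *
go([(185,298),(614,298),(178,173),(620,173),(95,67),(703,67),(102,171),(697,171)])"
```

```text
angle deg above horizontal 87.4 bottom origin in tool (y,z,x) mm [14.6 15.5  1.3] cost 8.76
t 35.05 tcp [ 0.4935 -0.0453  0.059 ] x [ 0.19  -0.982  0.   ] y [ 0.009  0.001 -1.   ] yawx -79.07 F [7.7 1.7 2.1] w 0.0587
[ 0.50916167 -0.0435809   0.0445808 ]
station mm [-68.4062834    0.98981897]
```

Emit:
send_rows([
  [0,0.2,0.4,0,0.5],
  [0,0.2,0,0,0.5],
  [0,0,0,0,0.5],
])

```text
clock: 35.42
tcp_pos: [0.4939, -0.0452, 0.0534]
orientation: [-1.292, 1.067, -1.068]
contact_force: [5.3, 0.4, -2.4]
grip_width: 0.0585
```

```bash
python3 - <<'E'
from v import *
st()
E
```

```text
t 35.42 tcp [ 0.4939 -0.0452  0.0534] x [ 0.19  -0.982 -0.   ] y [ 0.002  0.    -1.   ] yawx -79.07 F [ 5.3  0.4 -2.4] w 0.0585
```

Emit:
send_rows([
  [0,0.2,0.2,0,0.5],
  [0,0.2,0,0,0.5],
  [0,0,0,0,0.5],
])

```text
clock: 35.8
tcp_pos: [0.4945, -0.0452, 0.0501]
orientation: [-1.295, 1.068, -1.068]
contact_force: [-2.5, 0.5, 13.6]
grip_width: 0.0591
```

```bash
python3 - <<'E'
from v import *
st();both("V",(240,170,330,280))
i=cv2.imread("pics/wV.png");cv2.imwrite("pics/wVa.png",cv2.convertScaleAbs(cv2.resize(i[180:330,110:390],None,fx=2.8,fy=2.8,interpolation=cv2.INTER_CUBIC),alpha=1.8))
E
```

```text
t 35.8 tcp [ 0.4945 -0.0452  0.0501] x [ 0.189 -0.982  0.001] y [-0.001 -0.001 -1.   ] yawx -79.08 F [-2.5  0.5 13.6] w 0.0591
```

View pics/wVa.png

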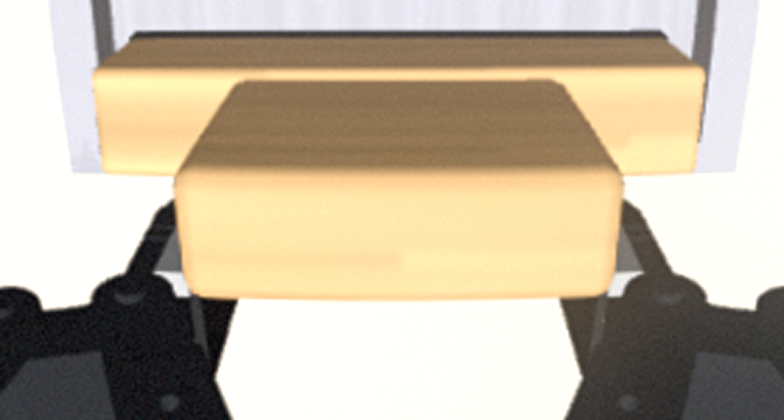

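View pics/bV.png

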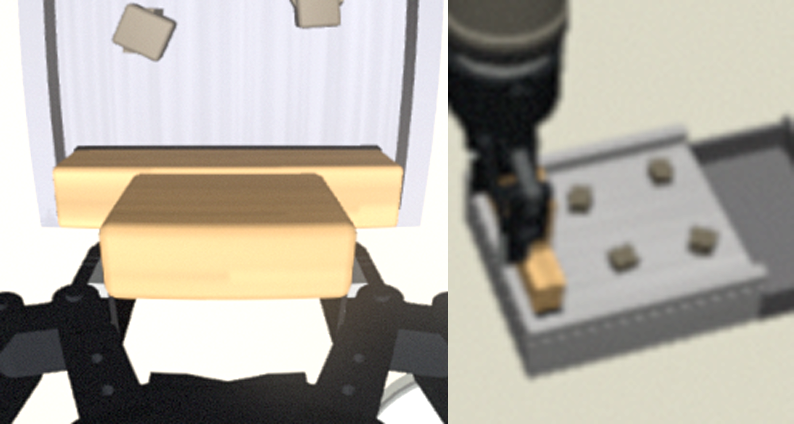

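Emit:
send_rows([
  [0,-0.3,0,0,0.5],
  [0,0,0,0,1],
  [0,0,0,0,1],
  [0,-0.8,0,0,1],
  [0,0,0.7,0,1],
  [0,0,0.7,0,1],
  [0,0,0,0,1],
])

```text
clock: 36.78
tcp_pos: [0.5096, -0.0421, 0.0604]
orientation: [-1.293, 1.067, -1.068]
contact_force: [-0.3, -0.7, 0.2]
grip_width: 0.0856
```

```bash
python3 - <<'E'
from v import *
st();both("W",(240,170,330,280))
i=cv2.imread("pics/wW.png");cv2.imwrite("pics/wWa.png",cv2.convertScaleAbs(cv2.resize(i[150:330,110:390],None,fx=2.8,fy=2.8,interpolation=cv2.INTER_CUBIC),alpha=1.8))
E
```

```text
t 36.77 tcp [ 0.5096 -0.0421  0.0604] x [ 0.19  -0.982 -0.   ] y [ 0.001  0.    -1.   ] yawx -79.06 F [-0.3 -0.7  0.2] w 0.0856
```

View pics/wWa.png

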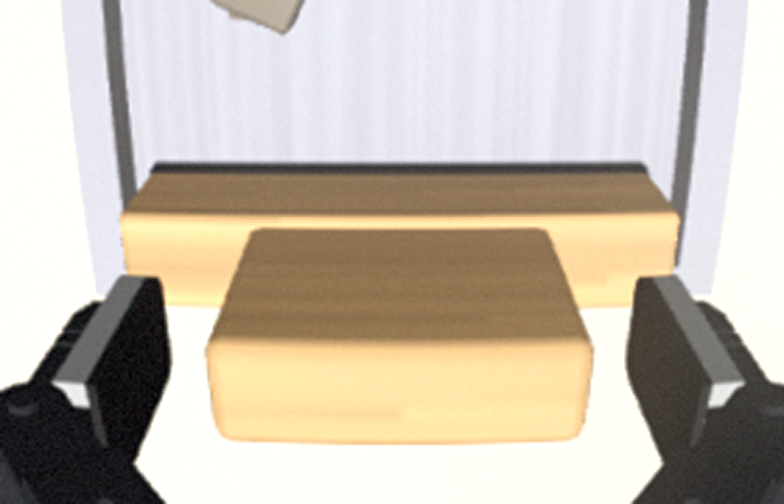

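```bash
python3 -c "
from fs import *
from fit2 import *
px=[(217,438),(584,438),(208,343),(592,343),(123,213),(680,213),(128,303),(672,303)]
x=fit(px,(110,150,2.8),mod)
"
```

```text
angle deg above horizontal 90.6 bottom origin in tool (y,z,x) mm [25.2  0.4  1.5] cost 9.52
```

Emit:
send_rows([
  [0.1,0.3,0,0,1],
  [0,0,0,0,0.7],
  [0,0,0,0,0.5],
  [0,0,0,0,0.5],
  [0,0,0,0,0.5],
  [0,-0.3,0,0,0.5],
  [0,0,0,0,0.5],
], force=110)

```text
clock: 37.8
tcp_pos: [0.5085, -0.0435, 0.0602]
orientation: [-1.294, 1.068, -1.067]
contact_force: [-0.1, -0.4, -2.2]
grip_width: 0.0593
```

```bash
python3 - <<'E'
from v import *
st();both("X",(240,170,330,280))
E
```

```text
t 37.8 tcp [ 0.5085 -0.0435  0.0602] x [ 0.189 -0.982 -0.   ] y [-0.001 -0.    -1.   ] yawx -79.08 F [-0.1 -0.4 -2.2] w 0.0593
```

View pics/bX.png

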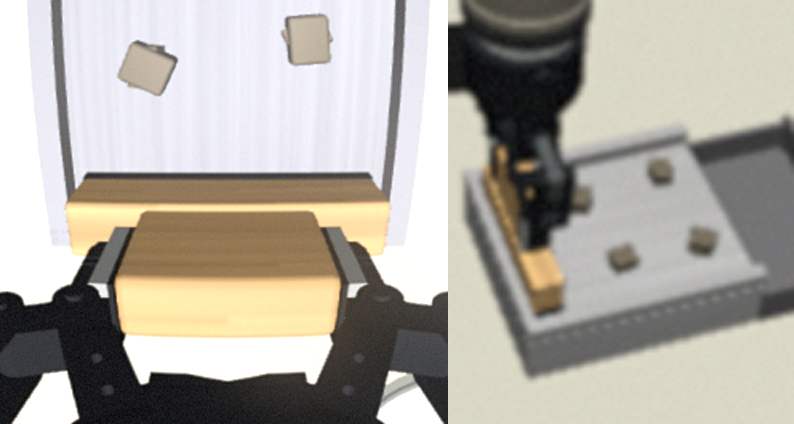

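Emit:
send_rows([
  [0,0.1,0,0,0.5],
  [0,0,1.5,0,0.5],
  [0,0,1.5,0,0.5],
  [0,0,1.5,0,0.5],
  [0,0,1.5,0,0.5],
  [0,0,1.5,0,0.5],
  [0,0,1,0,0.5],
  [0,0,0,0,0.5],
])

```text
clock: 38.9
tcp_pos: [0.5932, -0.0269, 0.0593]
orientation: [-1.293, 1.067, -1.067]
contact_force: [0.1, -0.1, -2.1]
grip_width: 0.059
```

```bash
python3 - <<'E'
from v import *
st();both("Y",(240,170,340,280))
E
```

```text
t 38.9 tcp [ 0.5932 -0.0269  0.0593] x [ 0.19  -0.982 -0.   ] y [ 0.  0. -1.] yawx -79.06 F [ 0.1 -0.1 -2.1] w 0.059
```

View pics/bY.png

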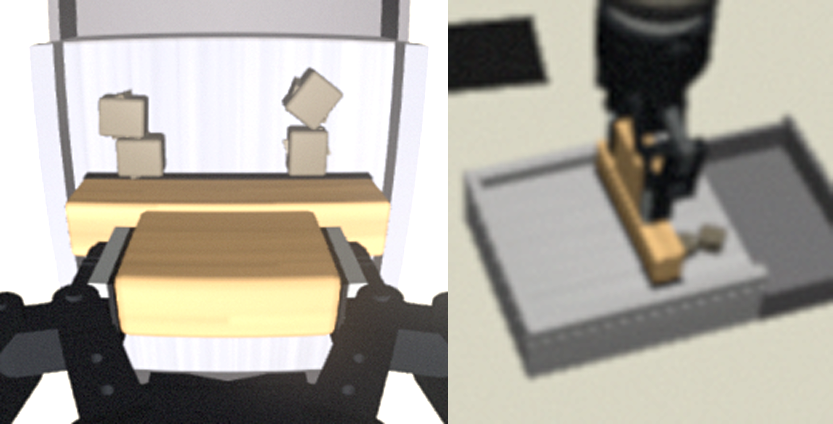

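Emit:
send_rows([
  [0,0,1.5,0,0.5],
  [0,0,1.5,0,0.5],
  [0,0,1.5,0,0.5],
  [0,0,1.5,0,0.5],
  [0,0,0.8,0,0.5],
  [0,0,0,0,0.5],
  [0,0,0,0,0.5],
])

```text
clock: 39.88
tcp_pos: [0.6586, -0.0145, 0.0592]
orientation: [-1.294, 1.068, -1.067]
contact_force: [-0.4, -0.1, -2.3]
grip_width: 0.0587
```

```bash
python3 - <<'E'
from v import *
st();both("Z",(250,170,350,280))
E
```

```text
t 39.88 tcp [ 0.6586 -0.0145  0.0592] x [ 0.19  -0.982  0.   ] y [-0.001 -0.    -1.   ] yawx -79.08 F [-0.4 -0.1 -2.3] w 0.0587
```

View pics/bZ.png

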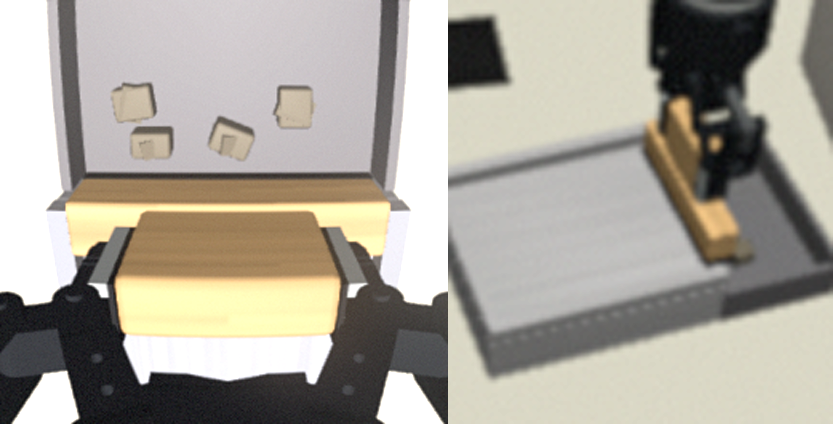

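Emit:
send_rows([
  [0,-2,0,0,0.5],
  [0,-4,0,-9,0.5],
  [0,-3,0,-9,0.5],
  [0,0,0,-9,0.5],
  [0,0,0,-9,0.5],
  [0,0,0,-9,0.5],
  [0,0,0,-9,0.5],
  [0,0,0,-9,0.5],
  [0,0,0,-9,0.5],
  [0,0,0,-9.2,0.5],
])

```text
clock: 41.22
tcp_pos: [0.6595, -0.0147, 0.1511]
orientation: [-1.571, -0.034, 0.032]
contact_force: [0.2, -0.0, -2.3]
grip_width: 0.059
```

Emit:
send_rows([
  [-3.3,0,4.4,0,0.5],
  [-3.3,0,4.4,0,0.5],
  [-3.3,0,4.4,0,0.5],
  [-3.3,0,4.4,0,0.5],
  [-3.3,0,4.3,0,0.5],
  [0,0,0,0,0.5],
  [0,0,0,0,0.5],
])

```text
clock: 42.1
tcp_pos: [0.487, 0.1979, 0.1504]
orientation: [-1.572, -0.031, 0.027]
contact_force: [0.6, -0.4, -2.3]
grip_width: 0.059
```

```bash
python3 - <<'E'
from v import *
plan((.485,.198,.026),2.2);both("a1",(200,130,360,290))
E
```

```text
t 42.1 tcp [0.487  0.1979 0.1504] x [0.999 0.037 0.002] y [ 0.002 -0.001 -1.   ] yawx 2.12 F [ 0.6 -0.4 -2.3] w 0.059
shift tool cm [-0.22 12.44  0.03]
turn about y (tool down => -yaw): -0.08
```

View pics/ba1.png

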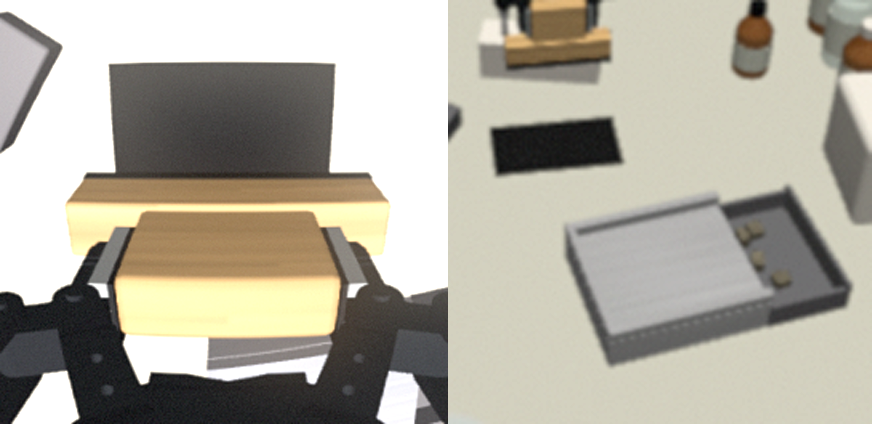

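Emit:
send_rows([
  [-0.2,5,0,0,0.5],
  [0,5,0,0,0.5],
  [0,2.2,0,0,0.5],
  [0,0.3,0,0,0.5],
  [0,0.2,0,0,0.5],
  [0,0,0,0,0.5],
])

```text
clock: 42.95
tcp_pos: [0.4853, 0.1988, 0.0237]
orientation: [-1.57, -0.031, 0.027]
contact_force: [-0.8, -0.3, -2.6]
grip_width: 0.0588
```

```bash
python3 - <<'E'
from v import *
st()
E
```

```text
t 42.95 tcp [0.4853 0.1988 0.0237] x [0.999 0.037 0.002] y [ 0.002  0.001 -1.   ] yawx 2.11 F [-0.8 -0.3 -2.6] w 0.0588
```

Emit:
send_rows([
  [0,0.2,0,0,0.5],
  [0,0.2,0,0,0.5],
  [0,0,0,0,0.5],
])

```text
clock: 43.32
tcp_pos: [0.4853, 0.1988, 0.0216]
orientation: [-1.572, -0.031, 0.027]
contact_force: [-5.2, -4.2, 30.6]
grip_width: 0.0582
```

Emit:
send_rows([
  [0,-0.2,0,0,0.5],
  [0,0,0,0,0.75],
  [0,0,0,0,0.9],
  [0,0,0,0,1],
  [0,-3,0,0,1],
  [0,-5,0,0,1],
  [0,-6,0,0,1],
  [0,-6,0,0,0.5],
  [0,-3,0,0,0.5],
])

```text
clock: 44.45
tcp_pos: [0.485, 0.1992, 0.2536]
orientation: [-1.569, -0.032, 0.026]
contact_force: [0.8, -0.1, -0.5]
grip_width: 0.0515
```

```bash
python3 - <<'E'
from v import *
st();f=snap("wrist","a2");g=snap("side","sa2")
i=cv2.imread("pics/a2.png");j=cv2.imread("pics/sa2.png")
k=cv2.convertScaleAbs(cv2.resize(j[120:280,190:360],None,fx=2.4,fy=2.4,interpolation=cv2.INTER_CUBIC),alpha=1.6)
o=np.zeros((384,512+k.shape[1],3),np.uint8);o[:,:512]=i;o[:k.shape[0],512:]=k[:384]
cv2.imwrite("pics/ba2.png",cv2.resize(o,(800,int(384*800/o.shape[1]))))
E
```

```text
t 44.45 tcp [0.485  0.1992 0.2536] x [0.999 0.037 0.004] y [ 0.004  0.001 -1.   ] yawx 2.14 F [ 0.8 -0.1 -0.5] w 0.0515
```

View pics/a2.png

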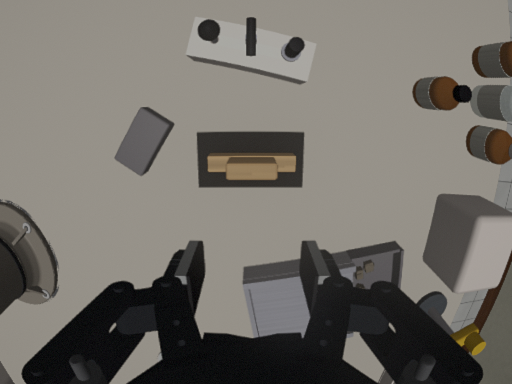

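View pics/ba2.png

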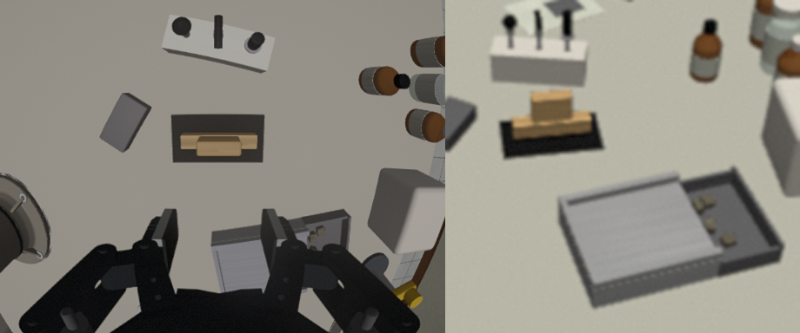

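```bash
python3 - <<'E'
from h import *
o,M=st();print(o["joints"].round(2))
i=cv2.imread("pics/a2.png");cv2.imwrite("pics/a2a.png",cv2.convertScaleAbs(cv2.resize(i[5:95,175:330],None,fx=5,fy=5,interpolation=cv2.INTER_CUBIC),alpha=1.5))
E
```

```text
t 44.55 tcp [0.4859 0.1996 0.2539] x [0.999 0.037 0.006] y [ 0.006  0.002 -1.   ] yawx 2.12 F [-0.6 -0.3 -0.1] w 0.043
[ 0.28  0.32 -0.96  1.82  0.29  1.14 -0.73]
```

View pics/a2a.png

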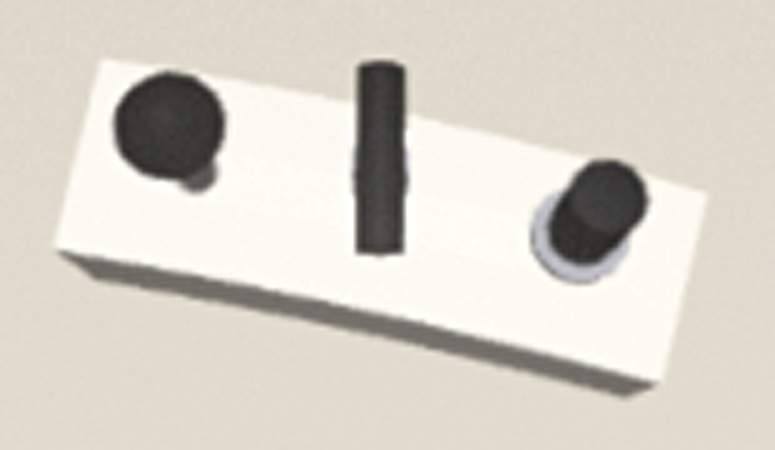

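```bash
python3 - <<'E'
from h import *
f=snap("wrist")
print("top",at(f,296.6,45,.127,True),"collar",at(f,291,52.4,.085,True))
print("stand corners",[at(f,175+u/5,5+v/5,.055,True).round(4).tolist() for u,v in[(100,58),(707,195),(660,383),(57,248)]], np.mean([at(f,175+u/5,5+v/5,.055,True) for u,v in[(100,58),(707,195),(660,383),(57,248)]],0))
E
```

```text
top [0.52533069 0.33829168] collar [0.52564703 0.33824296]
stand corners [[0.4131, 0.387], [0.5601, 0.3575], [0.5503, 0.3093], [0.4049, 0.3382]] [0.48210286 0.34800089]
```

Emit:
send_rows([
  [0,0,0,-9.6,0.5],
  [0,0,0,-9.6,0.5],
  [0,0,0,-9.6,0.5],
  [0,0,0,-9.6,0.5],
  [0,0,0,-9.6,0.5],
  [0,0,0,-9.6,0.5],
  [0,0,0,-9.6,0.5],
  [0,0,0,-9.6,0.5],
  [4.7,1,-0.4,0,0.5],
  [4.7,1,-0.4,0,0.5],
  [4.7,1,-0.4,0,0.5],
  [0,0,0,0,0.5],
], force=60)

```text
clock: 46.1
tcp_pos: [0.5208, 0.3379, 0.2175]
orientation: [-1.289, -1.067, 1.072]
contact_force: [-0.4, -0.5, -0.5]
grip_width: 0.0428
```

```bash
python3 - <<'E'
from h import *
plan((.5255,.338,.076),79);f=snap("wrist","a3")
i=cv2.imread("pics/a3.png");cv2.imwrite("pics/a3a.png",cv2.convertScaleAbs(cv2.resize(i[130:330,110:390],None,fx=2.8,fy=2.8,interpolation=cv2.INTER_CUBIC),alpha=1.6))
E
```

```text
t 46.1 tcp [0.5208 0.3379 0.2175] x [ 0.186  0.982 -0.   ] y [-0.004  0.001 -1.   ] yawx 79.25 F [-0.4 -0.5 -0.5] w 0.0428
shift tool cm [ 0.1  14.15 -0.52]
turn about y (tool down => -yaw): 0.25
```

View pics/a3a.png

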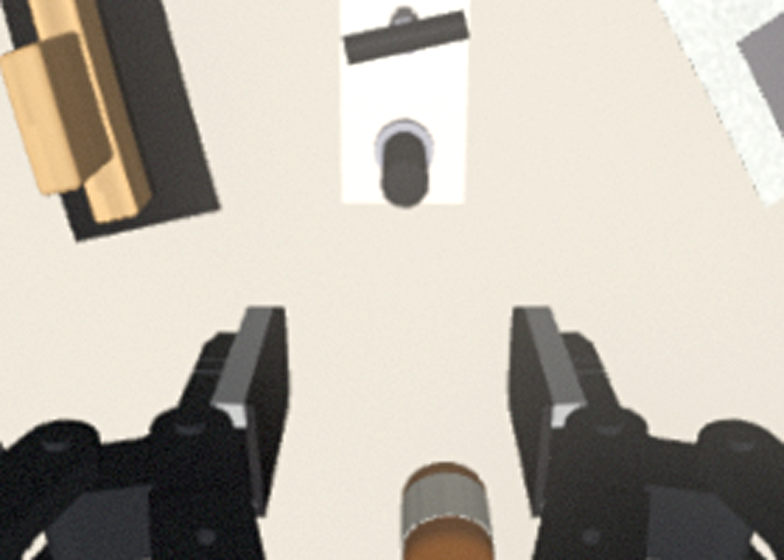

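```bash
python3 - <<'E'
from h import *
o,M=st();f=snap("wrist")
for n,u,v,z in(("top",405,186,.127),("collar",404,147,.085),("bottle",447,520,.1)):
    c=at(f,110+u/2.8,130+v/2.8,z,True);print(n,c,(M.T@(np.r_[c,z]-o["tcp_pos"])*100).round(2))
E
```

```text
t 46.15 tcp [0.5214 0.3357 0.218 ] x [ 0.188  0.982 -0.001] y [-0.004 -0.001 -1.   ] yawx 79.14 F [-0.9  0.8  0.1] w 0.0427
top [0.52513634 0.33736913] [ 0.25  9.1  -0.37]
collar [0.52357245 0.33767059] [ 0.25 13.3  -0.22]
bottle [0.68469245 0.32585885] [  2.13  11.74 -16.26]
```

Emit:
send_rows([
  [0.2,5,-0.3,0,0.5],
  [0,5,0,0,0.5],
  [0,3.5,0,0,0.5],
  [0,0.5,0,0,0.5],
  [0,0,0,0,0.3],
  [0,0,0,0,0],
  [0,0,0,0,0],
  [0,0,0,0,0],
])

```text
clock: 47.2
tcp_pos: [0.5273, 0.3366, 0.0822]
orientation: [-1.295, -1.068, 1.063]
contact_force: [-0.5, -1.5, 7.2]
grip_width: 0.0139
```

```bash
python3 - <<'E'
from h import *
st();f=snap("wrist","a4")
i=cv2.imread("pics/a4.png");cv2.imwrite("pics/a4a.png",cv2.convertScaleAbs(cv2.resize(i[130:330,110:390],None,fx=2.8,fy=2.8,interpolation=cv2.INTER_CUBIC),alpha=1.6))
E
```

```text
t 47.2 tcp [0.5273 0.3366 0.0822] x [0.192 0.981 0.002] y [ 0.003  0.001 -1.   ] yawx 78.92 F [-0.5 -1.5  7.2] w 0.0139
```

View pics/a4a.png

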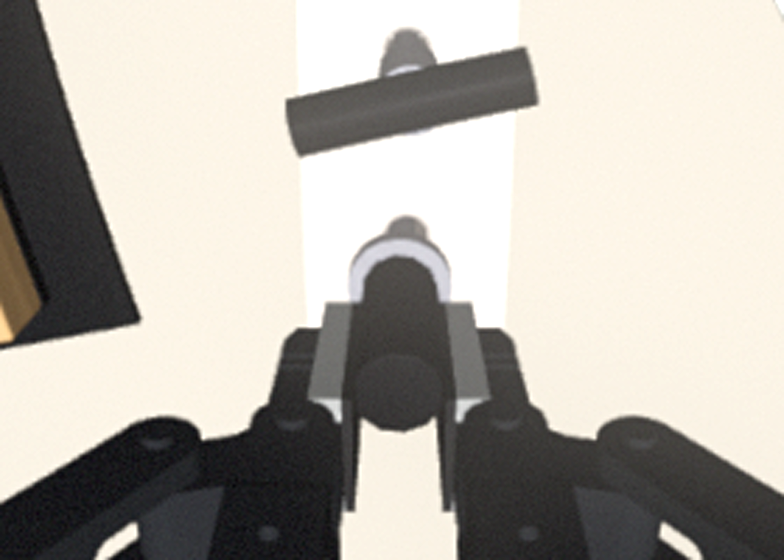

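Emit:
send_rows([
  [0,-2,0,0,0],
  [0,-5,0,0,0],
  [0,-5,0,0,0],
  [-5.9,0,-0.5,0,0],
  [-5.9,0,-0.5,0,0],
  [-5.9,0,-0.5,0,0],
  [-5.9,0,-0.5,0,0],
  [-5.9,0,-0.5,0,0],
  [-5.9,0,-0.5,0,0],
  [-5.9,0,-0.5,0,0],
  [-5.9,0,-0.5,0,0],
  [-5.9,0,-0.5,0,0],
], force=100)

```text
clock: 48.75
tcp_pos: [0.4678, -0.196, 0.2016]
orientation: [-1.296, -1.065, 1.067]
contact_force: [1.4, -0.5, 0.5]
grip_width: 0.0127
```

Emit:
send_rows([
  [-4,0,0,0,0],
  [0,0,0,0,0],
])

```text
clock: 49.0
tcp_pos: [0.4595, -0.237, 0.2007]
orientation: [-1.297, -1.059, 1.062]
contact_force: [-0.2, 0.9, 0.0]
grip_width: 0.0131
```

```bash
python3 - <<'E'
from h import *
o,M=st();print(o["joints"].round(2));f=snap("wrist","a5");g=snap("side","sa5")
print("vial proj",proj(f,(.436,-.338,.098),True))
E
```

```text
t 49.0 tcp [ 0.4595 -0.237   0.2007] x [ 0.199  0.98  -0.001] y [-0.001 -0.001 -1.   ] yawx 78.54 F [-0.2  0.9  0. ] w 0.0131
[ 1.32  0.52 -1.25  1.89  0.54  1.14  1.24]
vial proj [144.01732383 186.32124109]
```

View pics/a5.png

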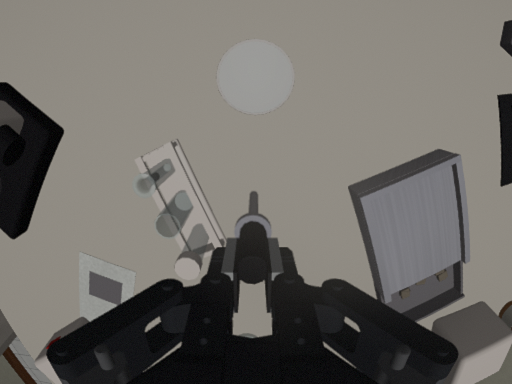

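```bash
python3 - <<'E'
from h import *
i=cv2.imread("pics/a5.png")
a=cv2.convertScaleAbs(cv2.resize(i[130:290,115:235],None,fx=4,fy=4,interpolation=cv2.INTER_CUBIC),alpha=1.8)
j=cv2.imread("pics/sa5.png");b=cv2.convertScaleAbs(cv2.resize(j[300:375,215:305],None,fx=3.5,fy=3.5,interpolation=cv2.INTER_CUBIC),alpha=1.8)
o=np.zeros((a.shape[0],800,3),np.uint8);o[:,:480]=a[:, :480];o[:b.shape[0],480:480+b.shape[1]]=b[:,:320]
cv2.imwrite("pics/a5a.png",o[:600])
E
```

```text
(no output)
```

View pics/a5a.png

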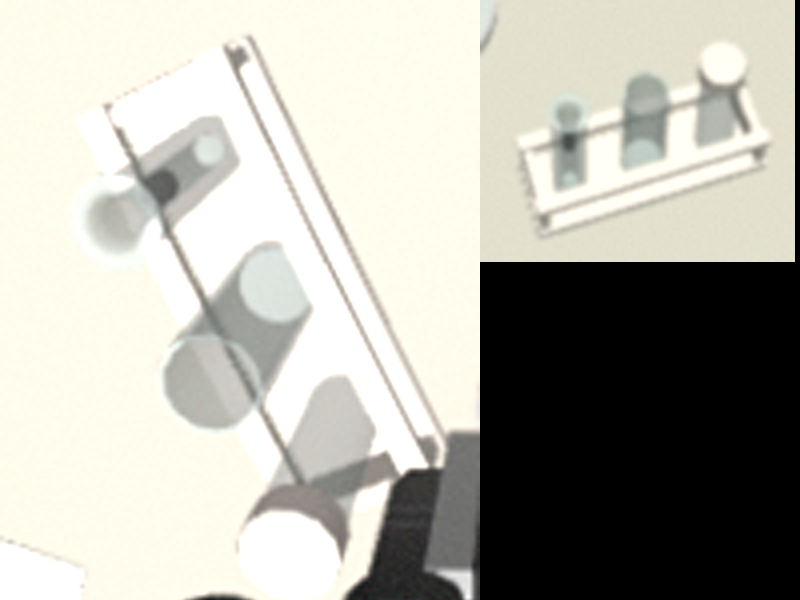

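```bash
python3 - <<'E'
from h import *
o,M=st()
i=cv2.imread("pics/a5.png")
cv2.imwrite("pics/a5b.png",cv2.convertScaleAbs(cv2.resize(i[180:290,215:295],None,fx=5.4,fy=5.4,interpolation=cv2.INTER_CUBIC),alpha=2.2))
f=snap("wrist");print("mouth",at(f,144.25,185,.098,True))
X=np.load("X.npy");g=dict(f);g["cam_to_world"]=X
for n,y in(("tip",.072),("collar under",.002),("collartop",-.003),("top",-.045)):print(n,[proj(g,(x,y,z),True).round(1).tolist() for x,z in((0,0),(.008,0),(0,.005),(0,-.005))])
E
```

```text
t 49.1 tcp [ 0.4607 -0.2328  0.2011] x [ 0.192  0.981 -0.   ] y [ 0. -0. -1.] yawx 78.92 F [-1.1 -0.5 -0.2] w 0.0129
mouth [ 0.436866   -0.33337786]
tip [[250.6, 200.7], [260.4, 200.7], [250.6, 194.9], [250.6, 206.4]]
collar under [[250.3, 237.6], [263.6, 237.5], [250.3, 230.0], [250.3, 245.0]]
collartop [[250.2, 241.2], [263.9, 241.2], [250.2, 233.5], [250.3, 248.8]]
top [[249.9, 281.3], [267.3, 281.3], [249.8, 272.3], [249.9, 290.1]]
```

View pics/a5b.png

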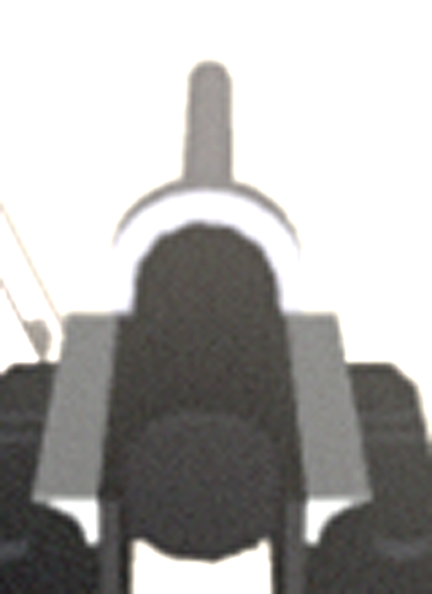

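Emit:
send_rows([
  [-5.4,0,-0.1,0,0],
  [-5.4,0,-0.1,0,0],
  [0,0,0,0,0],
  [0,0,0,0,0],
])

```text
clock: 49.65
tcp_pos: [0.4428, -0.3376, 0.2008]
orientation: [-1.293, -1.068, 1.067]
contact_force: [0.4, 1.0, -0.4]
grip_width: 0.0127
```

```bash
python3 - <<'E'
from h import *
o,M=st();print(o["joints"].round(2));f=snap("wrist","a6");st()
i=cv2.imread("pics/a6.png")
cv2.imwrite("pics/a6a.png",cv2.convertScaleAbs(cv2.resize(i[150:260,200:310],None,fx=5.4,fy=5.4,interpolation=cv2.INTER_CUBIC),alpha=2))
E
```

```text
t 49.65 tcp [ 0.4428 -0.3376  0.2008] x [0.19  0.982 0.001] y [ 0.     0.001 -1.   ] yawx 79.07 F [ 0.4  1.  -0.4] w 0.0127
[ 1.43  0.58 -1.21  1.8   0.59  1.18  1.41]
t 49.7 tcp [ 0.443  -0.3372  0.2009] x [0.188 0.982 0.   ] y [ 0.001  0.    -1.   ] yawx 79.14 F [ 0.1  1.3 -0.2] w 0.0128
```

View pics/a6a.png

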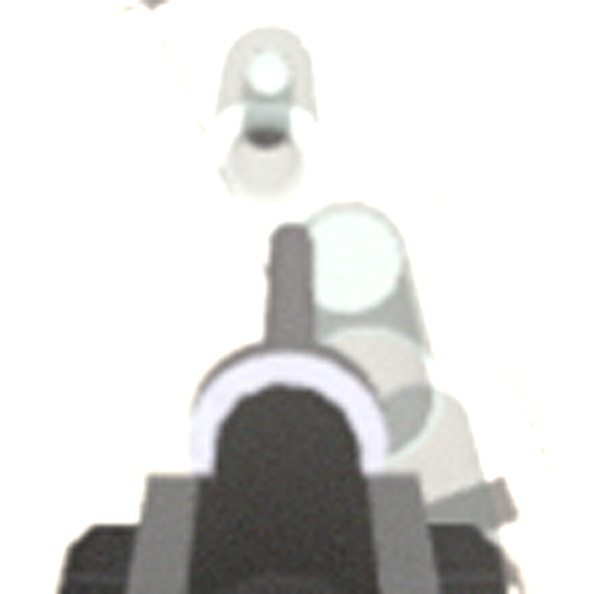

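```bash
python3 - <<'E'
import cv2,numpy as np
i=cv2.imread("pics/a6.png")[150:215,225:275].astype(float)
g=np.clip((i-60)*2.2,0,255)
lo,hi=np.percentile(i,2),np.percentile(i,99.5);g=np.clip((i-lo)/(hi-lo)*255,0,255).astype(np.uint8)
cv2.imwrite("pics/a6b.png",cv2.resize(g,None,fx=9,fy=9,interpolation=cv2.INTER_CUBIC))
E
```

```text
(no output)
```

View pics/a6b.png

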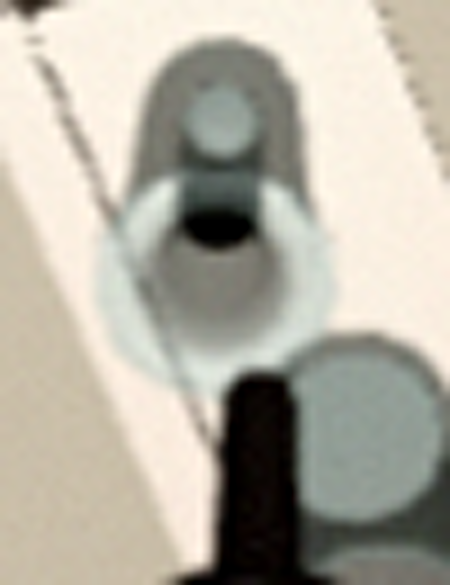

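```bash
python3 - <<'E'
from h import *
from scipy.optimize import least_squares
f=r.grab_frame("wrist");X=np.load("X.npy");g=dict(f);g["cam_to_world"]=X
def s(u,v,y):
    q=least_squares(lambda q:proj(g,(q[0],y,q[1]),True)-[u,v],[0,0]).x;return (q*1000).round(1)
print("mouth tool x,z mm",s(249.0,181.7,.1028),"tip",s(253.9,195,.072), "tip if y .070",s(253.9,195,.070))
print("collar top", s(200+290/5.4,150+(352+94)/5.4,-.003))
E
```

```text
mouth tool x,z mm [-1.6  8. ] tip [2.7 4.9] tip if y .070 [2.7 5.5]
collar top [2.  5.6]
```

Emit:
send_rows([
  [-0.4,0,0.3,0,0],
  [0,2.3,0,0,0],
  [0,0,0,0,0],
  [0,0,0,0,0],
])

```text
clock: 50.25
tcp_pos: [0.4383, -0.3427, 0.177]
orientation: [-1.293, -1.066, 1.066]
contact_force: [-0.8, -0.4, -0.8]
grip_width: 0.0126
```

```bash
python3 - <<'E'
from h import *
f=snap("wrist","a7");st()
i=f["image"][:,:,::-1][150:230,220:290].astype(float)
lo,hi=np.percentile(i,2),np.percentile(i,99.5);g=np.clip((i-lo)/(hi-lo)*255,0,255).astype(np.uint8)
cv2.imwrite("pics/a7b.png",cv2.resize(g,None,fx=7.5,fy=7.5,interpolation=cv2.INTER_CUBIC))
E
```

```text
t 50.3 tcp [ 0.4386 -0.3428  0.1774] x [0.192 0.981 0.   ] y [ 0.  0. -1.] yawx 78.94 F [ 0.6 -0.4  0. ] w 0.013
```

View pics/a7b.png

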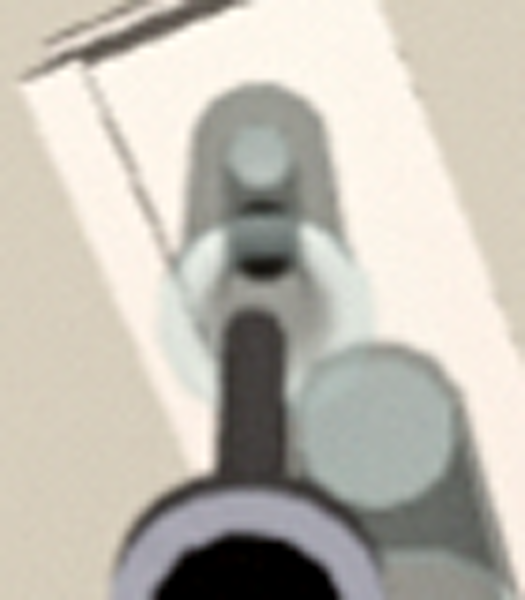

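```bash
python3 - <<'E'
from h import *
from scipy.optimize import least_squares
f=r.grab_frame("wrist");X=np.load("X.npy");g=dict(f);g["cam_to_world"]=X
def s(u,v,y):
    q=least_squares(lambda q:proj(g,(q[0],y,q[1]),True)-[u,v],[0,0]).x;return (q*1000).round(1)
print("mouth",s(255.5,192,.0792),"tip",s(253.9,195,.072),"collar top",s(220+247/7.5,150+(488+93/5.4*7.5)/7.5,-.003))
E
```

```text
mouth [4.1 5.3] tip [2.7 4.9] collar top [1.6 5.8]
```

Emit:
send_rows([
  [0.15,0,0,0,0],
  [0,0.8,0,0,0],
  [0,1,0,0,0],
  [0,0,0,0,0],
])

```text
clock: 50.85
tcp_pos: [0.4379, -0.3413, 0.1582]
orientation: [-1.292, -1.065, 1.066]
contact_force: [0.4, -0.5, -1.0]
grip_width: 0.0133
```

```bash
python3 - <<'E'
from h import *
f=snap("wrist","a8");st()
i=f["image"][:,:,::-1][150:230,220:290].astype(float)
lo,hi=np.percentile(i,2),np.percentile(i,99.5);g=np.clip((i-lo)/(hi-lo)*255,0,255).astype(np.uint8)
cv2.imwrite("pics/a8b.png",cv2.resize(g,None,fx=7.5,fy=7.5,interpolation=cv2.INTER_CUBIC))
E
```

```text
t 50.9 tcp [ 0.4383 -0.3413  0.1587] x [0.192 0.981 0.001] y [-0.001  0.001 -1.   ] yawx 78.93 F [-0.5  0.1 -0.4] w 0.013
```

View pics/a8b.png

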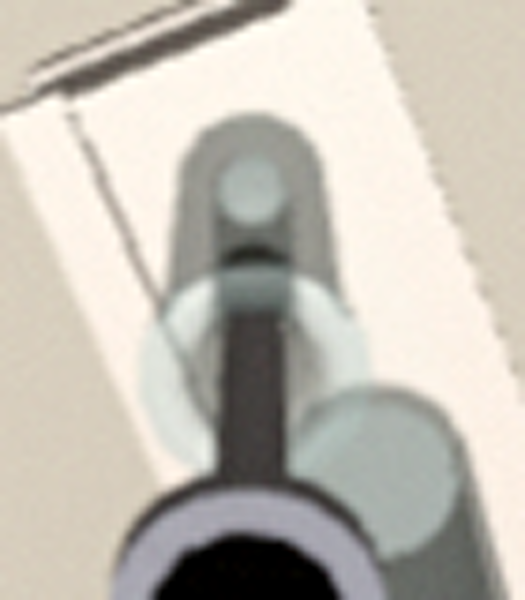

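Emit:
send_rows([
  [0,0.8,0,0,0],
  [0,0.8,0,0,0],
  [0,0.8,0,0,0],
  [0,0,0,0,0],
])

```text
clock: 51.4
tcp_pos: [0.4384, -0.3414, 0.1347]
orientation: [-1.293, -1.065, 1.066]
contact_force: [0.3, 0.4, -0.6]
grip_width: 0.0129
```

```bash
python3 - <<'E'
from h import *
st()
E
```

```text
t 51.4 tcp [ 0.4384 -0.3414  0.1347] x [0.192 0.981 0.   ] y [-0.001  0.001 -1.   ] yawx 78.93 F [ 0.3  0.4 -0.6] w 0.0129
```

Emit:
send_rows([
  [0,0.8,0,0,0],
  [0,0.8,0,0,0],
  [0,0.8,0,0,0],
  [0,0.4,0,0,0],
  [0,0,0,0,0],
])

```text
clock: 52.02
tcp_pos: [0.4383, -0.3414, 0.1068]
orientation: [-1.293, -1.065, 1.066]
contact_force: [-0.2, 0.4, -0.7]
grip_width: 0.0131
```

```bash
python3 - <<'E'
from h import *
f=snap("wrist","a9");st()
i=f["image"][:,:,::-1][150:260,200:310].astype(float)
lo,hi=np.percentile(i,2),np.percentile(i,99.5);g=np.clip((i-lo)/(hi-lo)*255,0,255).astype(np.uint8)
cv2.imwrite("pics/a9b.png",cv2.resize(g,None,fx=5.4,fy=5.4,interpolation=cv2.INTER_CUBIC))
E
```

```text
t 52.08 tcp [ 0.4382 -0.3414  0.1069] x [0.192 0.981 0.   ] y [-0.001  0.001 -1.   ] yawx 78.93 F [ 0.1 -0.2 -0.7] w 0.0131
```

View pics/a9b.png

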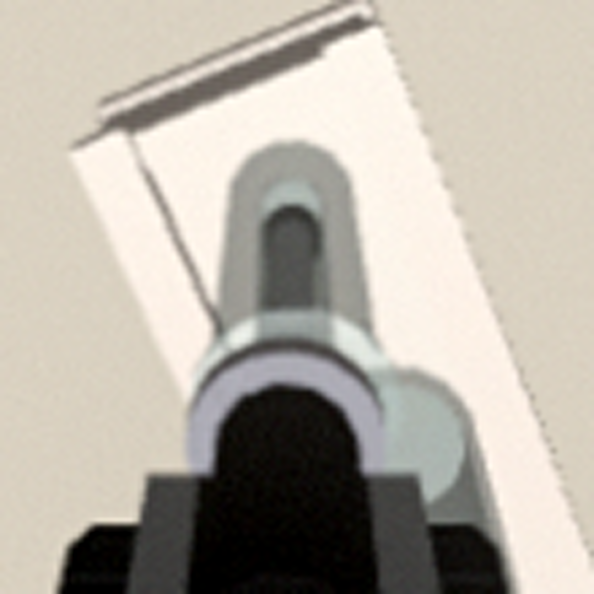

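Emit:
send_rows([
  [0,0.4,0,0,0],
  [0,0.3,0,0,0],
  [0,0,0,0,0],
])

```text
clock: 52.45
tcp_pos: [0.4387, -0.3415, 0.1005]
orientation: [-1.295, -1.065, 1.066]
contact_force: [-1.4, 1.6, 4.0]
grip_width: 0.013
```

Emit:
send_rows([
  [0,0.3,0,0,0],
  [0,0,0,0,0],
])

```text
clock: 52.7
tcp_pos: [0.4391, -0.3416, 0.1002]
orientation: [-1.296, -1.064, 1.068]
contact_force: [-9.9, 2.8, 29.9]
grip_width: 0.0132
```

```bash
python3 - <<'E'
from h import *
f=snap("wrist","b0");st()
i=f["image"][:,:,::-1][150:260,200:310].astype(float)
lo,hi=np.percentile(i,2),np.percentile(i,99.5);g=np.clip((i-lo)/(hi-lo)*255,0,255).astype(np.uint8)
cv2.imwrite("pics/b0b.png",cv2.resize(g,None,fx=5.4,fy=5.4,interpolation=cv2.INTER_CUBIC))
E
```

```text
t 52.75 tcp [ 0.4391 -0.3416  0.1002] x [ 0.192  0.981 -0.003] y [-0.001 -0.002 -1.   ] yawx 78.92 F [-9.9  3.2 28.7] w 0.0128
```

View pics/b0b.png

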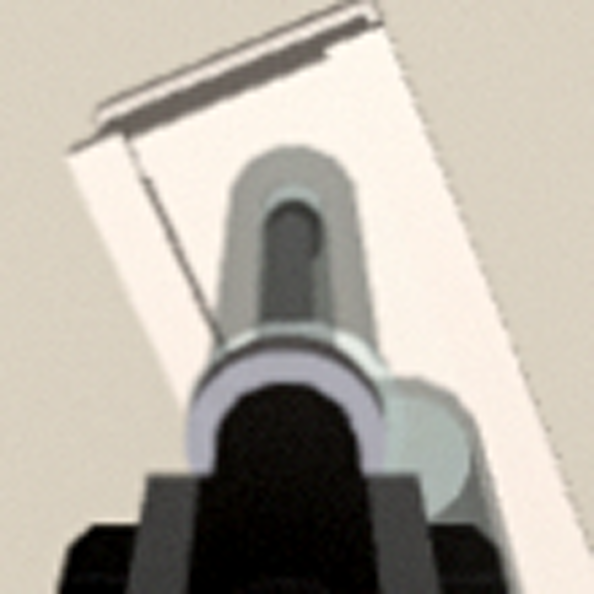

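Emit:
send_rows([
  [0,-0.2,0,0,0],
  [0,0,0,0,0.25],
  [0,0,0,0,0.5],
  [0,0,0,0,0.6],
  [0,-2,0,0,0.6],
  [0,-4,0,0,0.6],
  [0,-5,0,0,0.6],
  [0,-3,-4,0,0.6],
  [0,0,-5,0,0.6],
  [0,0,0,0,0.6],
])

```text
clock: 54.0
tcp_pos: [0.5303, -0.3577, 0.2411]
orientation: [-1.295, -1.071, 1.065]
contact_force: [-0.6, 0.0, 0.2]
grip_width: 0.0512
```

```bash
python3 - <<'E'
from h import *
f=snap("wrist","b1");g=snap("side","sb1");st()
cv2.imwrite("pics/b1a.png",cv2.convertScaleAbs(cv2.resize(f["image"][:,:,::-1][100:290,150:350],None,fx=3,fy=3,interpolation=cv2.INTER_CUBIC),alpha=1.5))
j=g["image"][:,:,::-1]
a=cv2.resize(j[120:280,190:365],None,fx=2.3,fy=2.3,interpolation=cv2.INTER_CUBIC);b=cv2.resize(j[290:375,210:310],(395,368),interpolation=cv2.INTER_CUBIC)
cv2.imwrite("pics/sb1a.png",cv2.convertScaleAbs(np.hstack([a[:368],b])[:, :797],alpha=1.7))
E
```

```text
t 54.1 tcp [ 0.5272 -0.3581  0.2401] x [0.191 0.982 0.001] y [ 0.  0. -1.] yawx 78.99 F [-0.2  0.  -0.1] w 0.0512
```

View pics/b1a.png

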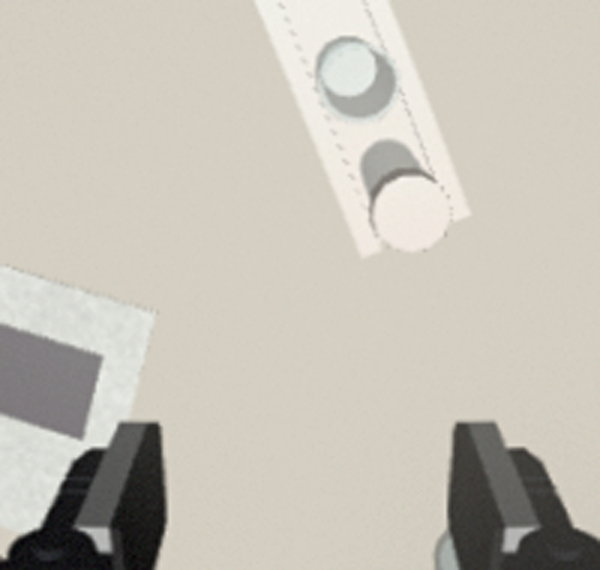

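View pics/sb1a.png

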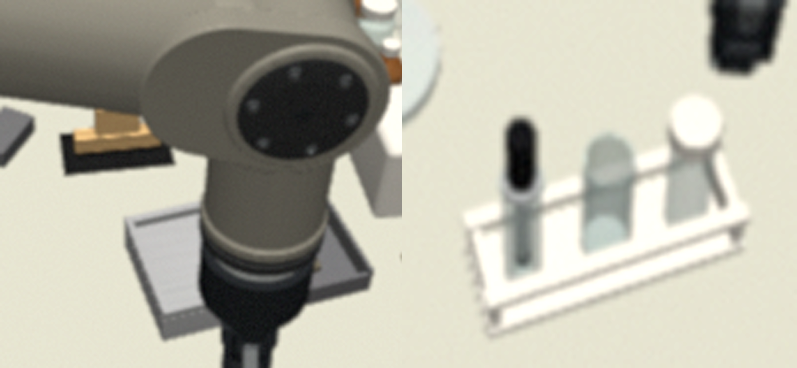

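```bash
python3 - <<'E'
from h import *
i=cv2.imread("pics/b1.png");f=r.grab_frame("wrist")
cv2.imwrite("pics/b1c.png",cv2.convertScaleAbs(cv2.resize(i[0:180,170:340],None,fx=3.3,fy=3.3,interpolation=cv2.INTER_CUBIC),alpha=1.5))
print(proj(f,(.4372,-.3365,.098),True),proj(f,(.4372,-.3365,.145),True))
t=snap("top","tb1");cv2.imwrite("pics/tb1a.png",cv2.convertScaleAbs(cv2.resize(t["image"][:,:,::-1][110:280,170:420],None,fx=3.2,fy=3.2,interpolation=cv2.INTER_CUBIC),alpha=1.5))
E
```

```text
[255.69953682  88.66586302] [256.51132105  85.83718626]
```

View pics/b1c.png

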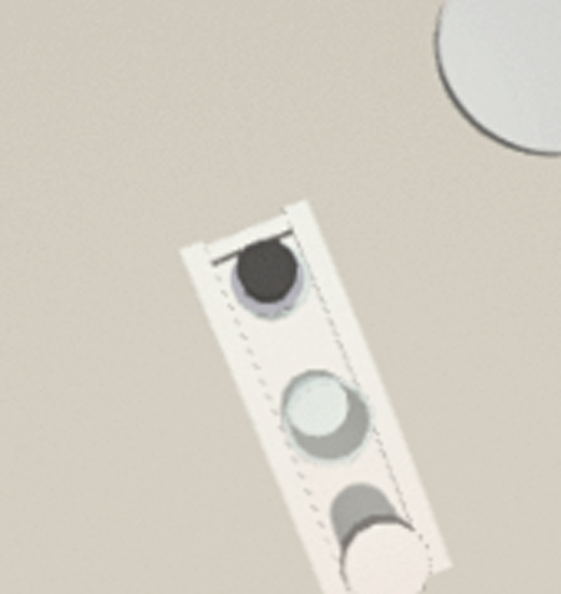

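View pics/tb1a.png

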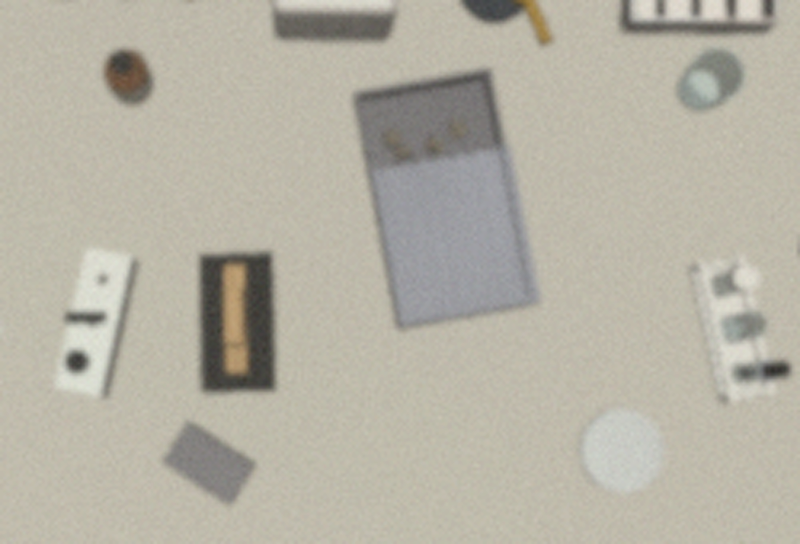

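```bash
python3 -c "
from h import *
st();print(r.hand_in())"
```

```text
t 54.2 tcp [ 0.5261 -0.3588  0.2397] x [ 0.192  0.981 -0.   ] y [-0.001 -0.    -1.   ] yawx 78.92 F [ 0.1 -0.  -0.1] w 0.0513
the job is handed in; nothing more can be done
None
```

The job is done and I handed it in at 54.2 s. My last checks agree with the goal, except that the plug's depth was never measured directly.

- **Scraper and chips:** My first sweep failed. I held the scraper too high, and it tipped over onto two chips. I lifted it by its grip, stood it upright against the plate lips, and took a new hold. Then I swept all four chips off the plate, and the fingers stayed above them throughout. The last overhead picture shows four chips in the tray, an empty plate, and the scraper standing in the middle of the mat nearest the robot.
- **Rod:** I took the rod with the plain cylindrical handle from the stand and pushed it into the narrow vial. It stopped firmly at the expected height, about 30 N at TCP 0.100 m, which means collar on rim. After release the pictures show it upright and centred in the vial. The other two rods are still in the stand, the bystanders look unmoved, and the robot touches nothing.

**What disagreed or was not seen:**
- **Fingertips:** In the camera pictures they stood 10 to 28 mm behind the TCP, depending on the opening, instead of 14 mm ahead as reported. This caused the first grasp to slip, and I used the camera values from then on.
- **Plug depth:** I inferred it from the rod being fully home. No clear plug friction showed until about 4 N in the last few millimetres.
- **Pressing forces:** While standing the scraper up I pressed it against the plate corner with up to about 45 N. The 40 N limit is for the arm or gripper body. I believe only the held scraper was in contact, but I could not confirm that.

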